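# Set up the drip tray and hang the measuring cups to dry

## Robot

A 7-joint arm with a two-finger parallel gripper is mounted at the origin on a cart in front of the work surface, level with it; the furniture and walls round the work are solid. World frame = base frame: x ahead of the robot, y to its left, z up, the work surface at z = 0. Lengths are in m, angles in rad, forces in N, time in s.
With the tool pointing down it reaches from about 0.4 to 0.875 m from the base axis. Payload 6.5 kg.
Tool frame: the origin (TCP) lies midway between the tips of the shut fingers; the grasp point (between the pads) lies 19 mm behind it (env.hold_point_z is the distance from the TCP to the grasp point, in m); z points along the fingers, y is the line along which they close (so a half turn about z gives the same grasp; the last joint's range is limited). The gripper opens to 85 mm and grips with 20 to 120 N. Pads are 22 mm wide; open, the fingers measure 114 mm over their backs; the gripper's body (76 mm by 85 mm) begins 54 mm behind the grasp point. The pads swing forward as they close: fully open they stand 13 mm farther back than shut.
Start: joints at [1.231, 0.536, -0.004, 1.538, 0.003, 1.067, -0.071], TCP at [0.176, -0.626, 0.231] pointing down, gripper open.
Joint ranges: [-2.7, 2.7], [-0.37, 2.16], [-1.27, 1.26], [0.24, 2.4], [-1.31, 4.45], [0.19, 1.91], [-2.76, 2.76]. Speed limits (rad/s): [2.39, 2.39, 3.14, 3.14, 3.14, 3.14, 3.14].

## Interface

Orientations are given as a rotation vector (axis times angle).
In Python, from rig import env gives the robot as it stands.
- The arm moves only by the tool jog_arm, never from a script. Its argument "targets" is a list of rows, each a list of 2 entries, a list of its own where there are three numbers: the shift along the tool's x, y, z as a fraction of full scale, then the turn, a rotation vector about the tool's x, y, z as a fraction of full scale. A call has 1 to 20 rows; each row shifts and turns the commanded pose from where the row before left it, along the tool's axes as they then stand; what a row does not reach is not made up. Full scale, the value 1, is 80 cm for a shift and pi/4 rad for a turn. A row lasts 1/8 s, in which the tool goes at most 62.5 mm and 10.7 degrees, less where a joint would pass 70% of its speed; a pose out of reach is approached as far as the arm can. A call with a number of a shift or a turn outside -1 to 1 is refused whole. A call with a gripper value outside its range is refused whole. "jaw" is the closure, from -1 (fully open) to 1 (shut), set as the call begins (left out, the last holds). The fingers move at their own pace and stop on an object; "force" is the grip in N (left out, the last holds). Time passes only in rows, so rows that do not move let the fingers close. It gives the time, the measured TCP pose, the force, the opening and the grip force at its end, in the units of the state.
- env.sense(): the state, without advancing time (a new reading comes with each control period).
- env.camera(name): name is "scene" or "top"; returns (picture, depth): 420x560x3 uint8, blue, green, red; 420x560 float32, m along the optical axis (not along the pixel's ray), 0 where there is no reading.
- env.camera_info(name): a dict with "fx", "fy", "cx", "cy" (pixels), "xyz" and "rotation" of the camera in the world. Camera axes: x right, y down, z forward; pixel columns grow to the right and rows downward; lengths in m; the calibration is good to about 2 mm. A picture is of the moment at which its call begins. camera_info takes no time and is no camera call.
- env.finish_job(): hands the job in; it is judged then, once.
The state is a dict: "clock": time; "qpos": joint angles; "joint_vel": joint speeds; "effort": joint torques, N m; "tcp_pos": TCP position; "eef_rot": TCP orientation; "contact_force": force on the tool from outside, world axes, zero at the start; "wrist_torque": the same for the moment, N m; "width": finger opening in m; "gripper_force": force on a finger pad.
Only numpy, scipy, OpenCV 4.12 (cv2) and the standard library are available. Lean on these libraries where they do the work, as an engineer would, in place of code of your own. Each camera call takes 0.05 s, during which the arm holds its last target. There are 200 camera calls.

## Task

First, before any cup is hung up, push the drip tray along the worktop until it sits flush against both the rear stop and the side stop of the drying rack. Then hang every measuring cup by the eye of its handle on the rack's slanted pegs, one cup to a peg, any peg you like; at the end the tray must still be flush against both stops. Leave the mug, the spice jar and the tin where they are.

Things in the scene. Friction and masses are not known exactly. Their poses are not given: they have to be found in the camera images.
- rack: fixed drying rack. Origin on the worktop below its steel bar; x level to its back, y to its left end. Bar 16 mm thick along y, 205 mm high, on uprights at y = +-168 mm. Wooden foot = rear stop, 30 mm high, 360 long, front face at x = +25 mm. Side stop, 16 mm wide, 30 high, runs forward from the foot's left part to x = -70 mm, inner face at y = +135 mm
- tray_home (a point): point on the rack where the tray's centre lies when the tray is fully against both stops (rack frame x = -20, y = 0, height 11 mm; axes as the rack's)
- tray_centre (a point): centre (half-way up) of the loose grey drip tray, open, 90 mm (its x) by 270 mm (its y), 22 mm high, walls 4 mm, 0.35 kg; axes along its sides as the rack's when home. Starts flat on the worktop, up to 35 mm in front of the rear stop and 45 mm to the right of the side stop, a little askew
- peg0: peg 0 of four, counted from the left (+y): steel, 8 mm thick, round tip, fixed to the rack's bar, 84 mm from the next. Origin at its root on the bar's axis; z along the peg to its tip at z = 65 mm, pointing to the rack's front and 55 degrees up from level; thin collar (21 mm) up to z = 9 mm; y level along the bar to the rack's left
- peg1: peg 1 of four, counted from the left (+y): steel, 8 mm thick, round tip, fixed to the rack's bar, 84 mm from the next. Origin at its root on the bar's axis; z along the peg to its tip at z = 65 mm, pointing to the rack's front and 55 degrees up from level; thin collar (21 mm) up to z = 9 mm; y level along the bar to the rack's left
- peg2: peg 2 of four, counted from the left (+y): steel, 8 mm thick, round tip, fixed to the rack's bar, 84 mm from the next. Origin at its root on the bar's axis; z along the peg to its tip at z = 65 mm, pointing to the rack's front and 55 degrees up from level; thin collar (21 mm) up to z = 9 mm; y level along the bar to the rack's left
- peg3: peg 3 of four, counted from the left (+y): steel, 8 mm thick, round tip, fixed to the rack's bar, 84 mm from the next. Origin at its root on the bar's axis; z along the peg to its tip at z = 65 mm, pointing to the rack's front and 55 degrees up from level; thin collar (21 mm) up to z = 9 mm; y level along the bar to the rack's left
- cup_a_grip (a point): holding place on the handle of a steel measuring cup 64 mm wide, 44 mm high, 0.11 kg, standing upright (may be absent). The handle is a level bar 14 mm wide, 8 thick, top flush with the rim, along the cup's x. Point: middle of the bar's section, 40 mm up, 60 mm from the cup's centre line, 28 from its wall. x along the handle away from the cup, z up out of the mouth
- cup_a_eye (a point): centre of the round hanging eye at the end of that handle, 48 mm beyond the holding place along x; a ring of 6 mm wire, 26 mm inside, 38 outside, flat in the cup's x-y plane (hole along z). Same axes
- cup_b_grip (a point): holding place on the handle of a steel measuring cup 58 mm wide, 40 mm high, 0.11 kg, standing upright (may be absent). The handle is a level bar 14 mm wide, 8 thick, top flush with the rim, along the cup's x. Point: middle of the bar's section, 36 mm up, 57 mm from the cup's centre line, 28 from its wall. x along the handle away from the cup, z up out of the mouth
- cup_b_eye (a point): centre of the round hanging eye at the end of that handle, 48 mm beyond the holding place along x; a ring of 6 mm wire, 26 mm inside, 38 outside, flat in the cup's x-y plane (hole along z). Same axes
- cup_c_grip (a point): holding place on the handle of a steel measuring cup 52 mm wide, 36 mm high, 0.11 kg, standing upright (may be absent). The handle is a level bar 14 mm wide, 8 thick, top flush with the rim, along the cup's x. Point: middle of the bar's section, 32 mm up, 54 mm from the cup's centre line, 28 from its wall. x along the handle away from the cup, z up out of the mouth
- cup_c_eye (a point): centre of the round hanging eye at the end of that handle, 48 mm beyond the holding place along x; a ring of 6 mm wire, 26 mm inside, 38 outside, flat in the cup's x-y plane (hole along z). Same axes
- cup_d_grip (a point): holding place on the handle of a steel measuring cup 46 mm wide, 32 mm high, 0.11 kg, standing upright (may be absent). The handle is a level bar 14 mm wide, 8 thick, top flush with the rim, along the cup's x. Point: middle of the bar's section, 28 mm up, 51 mm from the cup's centre line, 28 from its wall. x along the handle away from the cup, z up out of the mouth
- cup_d_eye (a point): centre of the round hanging eye at the end of that handle, 48 mm beyond the holding place along x; a ring of 6 mm wire, 26 mm inside, 38 outside, flat in the cup's x-y plane (hole along z). Same axes
- cream_mug: bystander: cream mug, 83 mm wide, 94 mm high, standing loose near the work on the worktop; origin at the centre of its underside. Leave it alone
- pepper: bystander: small spice jar, 41 mm wide, 105 mm high, standing loose near the work on the worktop; origin at the centre of its underside. Leave it alone
- tin: bystander: food tin, 75 mm wide, 110 mm high, standing loose near the work on the sink's draining board; origin at the centre of its underside. Leave it alone
Things that resemble listed ones, but are neither listed nor needed, are in the scene too. What is shaped like the part that bears cup_a_grip but yellow is not meant.

How it is judged:
On the way:
1. the tray is flush against both stops while no cup is hung up yet (x of tray_centre in the frame of tray_home between -0.005 and 0.005 m and y of tray_centre in the frame of tray_home between -0.005 and 0.005 m and z of tray_centre in the frame of tray_home between -0.005 and 0.005 m and angle between the x axis of tray_centre and the x axis of tray_home, either way round below 0.035 rad and height (world z) of each of cup_a_eye, cup_b_eye, cup_c_eye, cup_d_eye below 0.15 m), for 0.2 s.
At the end, for the whole second after the job is handed in: tray flat, centre within 5 mm each way of its home at both stops, square within 2 degrees; each cup present has its eye on a peg of its own (eye centre within 16 mm of the axis in the peg's x and y, z from -20 to 40 mm; eyes over 45 mm apart) (x of tray_centre in the frame of tray_home between -0.005 and 0.005 m and y of tray_centre in the frame of tray_home between -0.005 and 0.005 m and z of tray_centre in the frame of tray_home between -0.005 and 0.005 m and angle between the x axis of tray_centre and the x axis of tray_home, either way round below 0.035 rad and ((x of cup_a_eye in the frame of peg0 between -0.016 and 0.016 m and y of cup_a_eye in the frame of peg0 between -0.016 and 0.016 m and z of cup_a_eye in the frame of peg0 between -0.02 and 0.04 m) or (x of cup_a_eye in the frame of peg1 between -0.016 and 0.016 m and y of cup_a_eye in the frame of peg1 between -0.016 and 0.016 m and z of cup_a_eye in the frame of peg1 between -0.02 and 0.04 m) or (x of cup_a_eye in the frame of peg2 between -0.016 and 0.016 m and y of cup_a_eye in the frame of peg2 between -0.016 and 0.016 m and z of cup_a_eye in the frame of peg2 between -0.02 and 0.04 m) or (x of cup_a_eye in the frame of peg3 between -0.016 and 0.016 m and y of cup_a_eye in the frame of peg3 between -0.016 and 0.016 m and z of cup_a_eye in the frame of peg3 between -0.02 and 0.04 m)) and ((x of cup_b_eye in the frame of peg0 between -0.016 and 0.016 m and y of cup_b_eye in the frame of peg0 between -0.016 and 0.016 m and z of cup_b_eye in the frame of peg0 between -0.02 and 0.04 m) or (x of cup_b_eye in the frame of peg1 between -0.016 and 0.016 m and y of cup_b_eye in the frame of peg1 between -0.016 and 0.016 m and z of cup_b_eye in the frame of peg1 between -0.02 and 0.04 m) or (x of cup_b_eye in the frame of peg2 between -0.016 and 0.016 m and y of cup_b_eye in the frame of peg2 between -0.016 and 0.016 m and z of cup_b_eye in the frame of peg2 between -0.02 and 0.04 m) or (x of cup_b_eye in the frame of peg3 between -0.016 and 0.016 m and y of cup_b_eye in the frame of peg3 between -0.016 and 0.016 m and z of cup_b_eye in the frame of peg3 between -0.02 and 0.04 m)) and ((x of cup_c_eye in the frame of peg0 between -0.016 and 0.016 m and y of cup_c_eye in the frame of peg0 between -0.016 and 0.016 m and z of cup_c_eye in the frame of peg0 between -0.02 and 0.04 m) or (x of cup_c_eye in the frame of peg1 between -0.016 and 0.016 m and y of cup_c_eye in the frame of peg1 between -0.016 and 0.016 m and z of cup_c_eye in the frame of peg1 between -0.02 and 0.04 m) or (x of cup_c_eye in the frame of peg2 between -0.016 and 0.016 m and y of cup_c_eye in the frame of peg2 between -0.016 and 0.016 m and z of cup_c_eye in the frame of peg2 between -0.02 and 0.04 m) or (x of cup_c_eye in the frame of peg3 between -0.016 and 0.016 m and y of cup_c_eye in the frame of peg3 between -0.016 and 0.016 m and z of cup_c_eye in the frame of peg3 between -0.02 and 0.04 m)) and ((x of cup_d_eye in the frame of peg0 between -0.016 and 0.016 m and y of cup_d_eye in the frame of peg0 between -0.016 and 0.016 m and z of cup_d_eye in the frame of peg0 between -0.02 and 0.04 m) or (x of cup_d_eye in the frame of peg1 between -0.016 and 0.016 m and y of cup_d_eye in the frame of peg1 between -0.016 and 0.016 m and z of cup_d_eye in the frame of peg1 between -0.02 and 0.04 m) or (x of cup_d_eye in the frame of peg2 between -0.016 and 0.016 m and y of cup_d_eye in the frame of peg2 between -0.016 and 0.016 m and z of cup_d_eye in the frame of peg2 between -0.02 and 0.04 m) or (x of cup_d_eye in the frame of peg3 between -0.016 and 0.016 m and y of cup_d_eye in the frame of peg3 between -0.016 and 0.016 m and z of cup_d_eye in the frame of peg3 between -0.02 and 0.04 m)) and distance between cup_a_eye and cup_b_eye above 0.045 m and distance between each of cup_a_eye, cup_b_eye and cup_c_eye above 0.045 m and distance between each of cup_a_eye, cup_b_eye, cup_c_eye and cup_d_eye above 0.045 m); the robot touches nothing.
It fails at once if the mug is shoved by more than 40 mm or knocked over (distance of cream_mug from where it was at the start of the episode above 0.04 m or angle between cream_mug's own z axis and vertical above 0.6 rad).
It fails at once if the spice jar is shoved by more than 40 mm or knocked over (distance of pepper from where it was at the start of the episode above 0.04 m or angle between pepper's own z axis and vertical above 0.6 rad).
It fails at once if the tin is shoved by more than 40 mm or knocked over (distance of tin from where it was at the start of the episode above 0.04 m or angle between tin's own z axis and vertical above 0.6 rad).
Of cup_a, cup_b, cup_c, cup_d only 3 to 4 are there at a start; the rules pass over those that are not, and their reading is None.
At some moment in a run one of tray, cup_a, cup_b, cup_c, cup_d may be knocked a few centimetres aside while the robot is not near it.
It also fails if it takes over 210 s, if anything falls off the work surface, if the arm or the gripper's body presses on something with over 40 N, if the wrist force passes 120 N, or if a joint passes its speed limit or range.

## Working session

There is one attempt and no reset: what is moved stays moved. The work goes in short steps, Python scripts to look and compute and a tool call to move; the robot and the scene stay as the last step left them, time stands still between calls to the robot, and variables do not carry over. Pictures are saved under pics/ and viewed, at most 14 in all, crops included, and the job is handed in when it is done.

Besides the shell and the picture viewer there is one more tool, called after "Request:" as a command line: name --argument value ..., lists and objects as JSON in quotes. jog_arm: Moves the arm, as the interface text tells. Shift numbers are shares of 80 cm and turn numbers shares of pi/4 rad, none past 1 either way. Its arguments: {"type":"object","properties":{"targets":{"type":"array","items":{"type":"array"}},"jaw":{"type":"number"},"force":{"type":"number"}},"required":["targets"]}

```bash
ls; mkdir -p pics
python3 - <<'E'
from rig import env
import cv2,numpy as np
print(env.sense(), env.hold_point_z)
for n in("scene","top"):
    p,d=env.camera(n); cv2.imwrite(f"pics/{n}0.png",p); np.savez(f"pics/{n}0.npz",p=p,d=d); print(n,env.camera_info(n))
E
```

```text
pics
{'clock': 0.0, 'qpos': array([ 1.2308063 ,  0.53718639, -0.00445086,  1.5388879 ,  0.00264208,
        1.06730858, -0.07117262]), 'joint_vel': array([ 0.00067501, -0.00031312, -0.00060266, -0.00053363,  0.0004578 ,
        0.00100277, -0.00025228]), 'effort': array([-9.50270878e-04, -5.83417618e+01,  1.04872473e+00, -2.59099585e+01,
        1.24652556e-02,  9.55411582e-03,  2.10394739e-05]), 'tcp_pos': array([ 0.17555035, -0.62517384,  0.23039413]), 'eef_rot': array([-3.11045097e+00, -4.28691563e-01,  6.31616440e-04]), 'contact_force': array([-0.43811686,  0.63794519,  0.26533617]), 'wrist_torque': array([0.00490771, 0.00923347, 0.0201697 ]), 'gripper_force': 0.0, 'width': 0.0852488003731301} 0.0187
scene {'fx': 541.4300685732842, 'fy': 541.4300685732842, 'cx': 281.17730543473147, 'cy': 208.64090402841862, 'xyz': array([-0.49628156,  0.55199115,  0.91929815]), 'rotation': array([-1.26865839,  2.06994722, -1.11505204])}
top {'fx': 494.12885027739657, 'fy': 494.12885027739657, 'cx': 273.7585325976755, 'cy': 206.76650681821783, 'xyz': array([0.24646071, 0.01443639, 1.4042072 ]), 'rotation': array([-2.02527003,  2.21272454, -0.22665138])}
```

View pics/scene0.png

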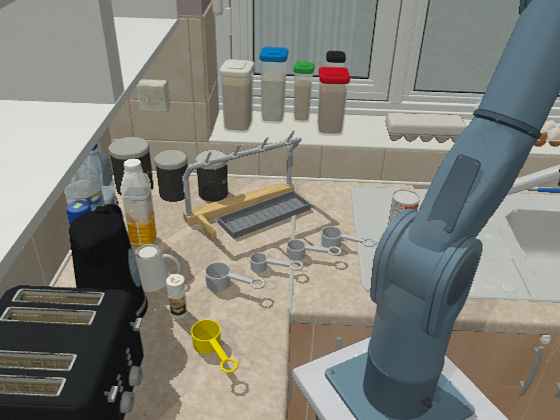

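View pics/top0.png

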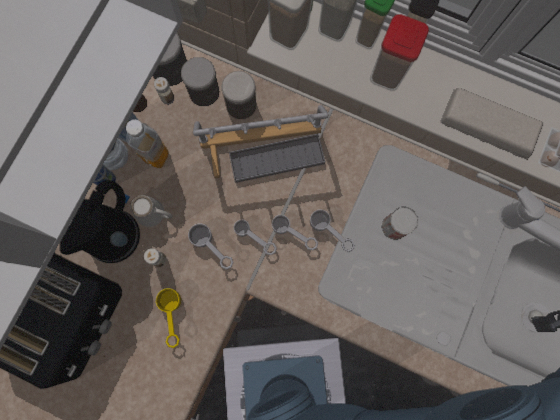

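The top view shows four grey steel cups at about (200,235), (243,228), (281,224) and (320,219), and a yellow decoy at (168,300). The rack bar runs (197,128)–(325,115). The tray is at (277,158), the mug at (145,207), the jar at (152,257) and the tin at (402,222).

```bash
cat > h.py <<'E'
import numpy as np, cv2
from scipy.spatial.transform import Rotation as R
from rig import env
def ray(n,uv):
    c=env.camera_info(n); uv=np.atleast_2d(uv).astype(float)
    d=np.c_[(uv[:,0]-c["cx"])/c["fx"],(uv[:,1]-c["cy"])/c["fy"],np.ones(len(uv))]
    return np.array(c["xyz"]),R.from_rotvec(c["rotation"]).apply(d)
def plane(n,uv,z):
    o,d=ray(n,uv); return o+d*((z-o[2])/d[:,2])[:,None]
def proj(n,P):
    c=env.camera_info(n); q=R.from_rotvec(c["rotation"]).inv().apply(np.atleast_2d(P)-c["xyz"])
    return np.c_[q[:,0]/q[:,2]*c["fx"]+c["cx"],q[:,1]/q[:,2]*c["fy"]+c["cy"]]
def cloud(n,d):
    v,u=np.mgrid[:420,:560]; o,r=ray(n,np.c_[u.ravel(),v.ravel()])
    return (o+r*d.ravel()[:,None]).reshape(420,560,3)
np.set_printoptions(precision=4,suppress=True)
E
python3 - <<'E'
from h import *
t=np.load('pics/top0.npz');p,d=t['p'],t['d']
cv2.imwrite('pics/c1.png',cv2.resize(p[95:280,130:360],None,fx=3.4,fy=3.2,interpolation=cv2.INTER_CUBIC)[:600,:800])
C=cloud('top',d)
for uv in [(200,230),(243,225),(281,222),(320,217),(402,218),(145,205),(152,254),(227,200),(270,140),(277,158)]: print(uv,C[uv[1],uv[0]])
hm=np.clip(C[...,2]/0.25,0,1)*255
print(plane('top',[(280,400),(250,295),(330,300)],0))
# rim/eye blobs: points 20..50mm high in work region
for lo,hi in((.018,.05),(.19,.26)):
    m=((C[...,2]>lo)&(C[...,2]<hi)&(d>0)).astype(np.uint8)
    n,l,s,c=cv2.connectedComponentsWithStats(m)
    for i in range(1,n):
        if s[i,4]>40: print(lo,s[i],c[i],C[l==i].mean(0))
E
```

```text
(200, 230) [0.4806 0.2004 0.0095]
(243, 225) [ 0.4862  0.0776 -0.0021]
(281, 222) [ 0.4838 -0.032   0.0066]
(320, 217) [ 0.4889 -0.1453  0.0041]
(402, 218) [ 0.4483 -0.3499  0.1122]
(145, 205) [0.5482 0.3336 0.0925]
(152, 254) [0.4117 0.3165 0.1073]
(227, 200) [ 0.5646  0.1187 -0.0053]
(270, 140) [ 0.735  -0.0222 -0.0005]
(277, 158) [ 0.6764 -0.0379  0.0029]
[[ 0.0023  0.0149  0.    ]
 [ 0.2863  0.0732  0.    ]
 [ 0.2528 -0.1483  0.    ]]
0.018 [ 177   31  383  171 1938] [370.7095 116.9582] [ 0.7714 -0.3166  0.034 ]
0.018 [166  73  15  11  75] [173.6533  78.6933] [0.9391 0.2484 0.0349]
0.018 [188  86  31  19 137] [205.2993  98.2263] [0.8693 0.1582 0.0336]
0.018 [159  91  15  12  65] [167.5846  97.7846] [0.8803 0.2693 0.0339]
0.018 [134  94  13  16  78] [140.2821 102.9872] [0.8711 0.3505 0.0334]
0.018 [226 101  30  17 121] [241.6033 111.7438] [0.8172 0.0543 0.0344]
0.018 [ 199  121  123   56 1527] [254.1591 136.446 ] [0.7397 0.0234 0.0291]
0.018 [279 134  46  38 165] [305.7394 152.2303] [ 0.6808 -0.1224  0.0222]
0.018 [105 136  23  34 166] [120.006 156.259] [0.7115 0.414  0.0352]
0.01
[... 1462 characters left out ...]
8.1696  26.6926] [ 0.9633 -0.0911  0.2261]
0.19 [ 427    9  133   76 2797] [494.527   46.5896] [ 0.8591 -0.6213  0.2272]
0.19 [358  16  27  25 331] [368.7221  29.3807] [ 0.9369 -0.301   0.2267]
0.19 [373  57  35  27 429] [388.0117  72.3077] [ 0.812  -0.3353  0.2259]
0.19 [ 444   88   99   68 3426] [493.4726 120.8987] [ 0.6652 -0.5941  0.2041]
0.19 [193 109 136  29 949] [260.2645 123.7176] [0.7061 0.004  0.2137]
0.19 [126 119  28  30 595] [138.563 133.242] [0.7034 0.3108 0.2238]
0.19 [548 131  12  32 190] [555.3421 150.5789] [ 0.5715 -0.7352  0.2071]
0.19 [  59  179   58   76 2221] [ 89.0176 222.6209] [0.4835 0.4319 0.2398]
0.19 [256 384  42  21 155] [276.4968 390.471 ] [0.0629 0.0208 0.2275]
```

View pics/c1.png

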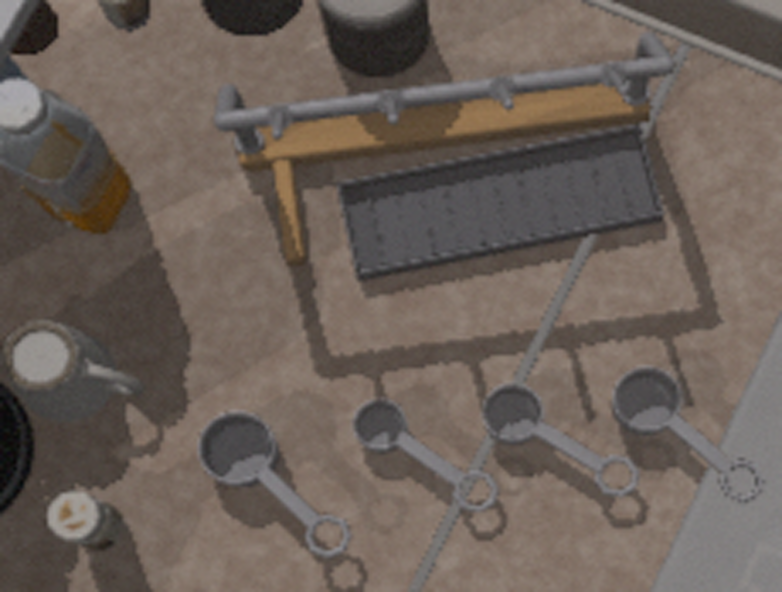

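Left to right by size the cups are a, d, c, b, which also matches their rim heights (40, 31, 35, 38 mm mean). The yellow one at (168,300) is the decoy. Next I fit poses.

```bash
cat >> h.py <<'E'
CUPS=dict(a=(.064,.044),b=(.058,.040),c=(.052,.036),d=(.046,.032))
def fitcup(C,d,approx,name):
    """approx eye-cup blob location xy; returns centre, angle, eye from top cam"""
    D,H=CUPS[name]
    xy=C[...,:2]; m=((C[...,2]>H-.014)&(C[...,2]<H+.008)&(d>0)&(np.linalg.norm(xy-approx,axis=2)<.14)).astype(np.uint8)
    n,l,s,c=cv2.connectedComponentsWithStats(m,connectivity=8)
    best=max(range(1,n),key=lambda i:s[i,4]); v,u=np.nonzero(l==best)
    P=plane('top',np.c_[u,v],H)[:,:2]
    mu=P.mean(0); w,V=np.linalg.eigh(np.cov((P-mu).T)); ax=V[:,1]
    t=(P-mu)@ax; 
    wid=lambda q: np.ptp((q-mu)@V[:,0])
    if wid(P[t<t.min()+.05])<wid(P[t>t.max()-.05]): ax=-ax; t=-t
    # cup end is at low t; eye at high t
    e=P[t>t.max()-.040]; cp=P[t<t.min()+D]
    (ex,ey),er=cv2.minEnclosingCircle(e.astype(np.float32)); (cx,cy),cr=cv2.minEnclosingCircle(cp.astype(np.float32))
    E=np.array([ex,ey]);Cc=np.array([cx,cy]); v=E-Cc; L=np.linalg.norm(v)
    return Cc,np.arctan2(v[1],v[0]),E,dict(L=L,L0=D/2+.076,er=er,cr=cr,n=len(P))
def fittray(C,p,d):
    m=((C[...,2]>.014)&(C[...,2]<.0285)&(d>0)&(abs(C[...,0]-.68)<.11)&(abs(C[...,1]+.02)<.22)).astype(np.uint8)
    hsv=cv2.cvtColor(p,cv2.COLOR_BGR2HSV); m&=((hsv[...,1]<60)).astype(np.uint8)
    v,u=np.nonzero(m); P=plane('top',np.c_[u,v],.022)[:,:2]
    return P
E
python3 - <<'E'
from h import *
t=np.load('pics/top0.npz');p,d=t['p'],t['d'];C=cloud('top',d)
for n,a in dict(a=(.43,.17),d=(.441,.043),c=(.445,-.069),b=(.4415,-.173)).items():
    c,an,E,i=fitcup(C,d,np.array(a),n); print(n,c,np.degrees(an),E,i)
hsv=cv2.cvtColor(p,cv2.COLOR_BGR2HSV)
wood=(hsv[...,0]<25)&(hsv[...,1]>100)&(abs(C[...,2]-.03)<.006)&(abs(C[...,0]-.72)<.15)&(abs(C[...,1])<.23)
v,u=np.nonzero(wood); W=plane('top',np.c_[u,v],.03)[:,:2]
print('wood',len(W),W.min(0),W.max(0),cv2.minAreaRect((W*1000).astype(np.float32)))
P=fittray(C,p,d); print('tray',len(P),cv2.minAreaRect((P*1000).astype(np.float32)))
m=(abs(C[...,2]-.21)<.008)&(abs(C[...,0]-.70)<.12)&(abs(C[...,1])<.22)&(d>0)
v,u=np.nonzero(m); B=plane('top',np.c_[u,v],.213)[:,:2]; print('bar',cv2.minAreaRect((B*1000).astype(np.float32)),C[m][:,2].max())
np.savez('pts.npz',W=W,P=P,B=B)
im=np.zeros((600,800,3),np.uint8)
def dr(Q,c):
    for x,y in Q: cv2.circle(im,(int(400-y*1800),int((.85-x)*2200)),1,c,-1)
dr(W,(0,160,255));dr(P,(200,200,200));dr(B,(255,0,0)); cv2.imwrite('pics/map.png',im)
E
```

```text
a [0.4633 0.199 ] -140.41713191680952 [0.3817 0.1314] {'L': np.float64(0.10597942785223065), 'L0': 0.108, 'er': 0.020159712061285973, 'cr': 0.03246274217963219, 'n': 292}
d [0.4748 0.0813] -131.43141465270543 [0.4112 0.0093] {'L': np.float64(0.0960900243082549), 'L0': 0.099, 'er': 0.02018447406589985, 'cr': 0.023287924006581306, 'n': 249}
c [ 0.4749 -0.0288] -128.61782631135713 [ 0.4131 -0.1062] {'L': np.float64(0.09895324003829079), 'L0': 0.102, 'er': 0.020269542932510376, 'cr': 0.026311418041586876, 'n': 252}
b [ 0.4763 -0.1405] -138.9635676478432 [ 0.4001 -0.2069] {'L': np.float64(0.10101866098691537), 'L0': 0.105, 'er': 0.02040451392531395, 'cr': 0.029846936464309692, 'n': 281}
wood 1133 [ 0.6323 -0.1705] [0.772 0.18 ] ((744.2679443359375, 8.518951416015625), (124.39266967773438, 337.7421875), 19.714330673217773)
tray 462 ((699.9268798828125, -5.8697662353515625), (151.17176818847656, 347.84381103515625), 6.950299263000488)
bar ((706.59033203125, 2.950439453125), (22.623809814453125, 347.77264404296875), 2.936602830886841) 0.21797462128441292
```

View pics/map.png

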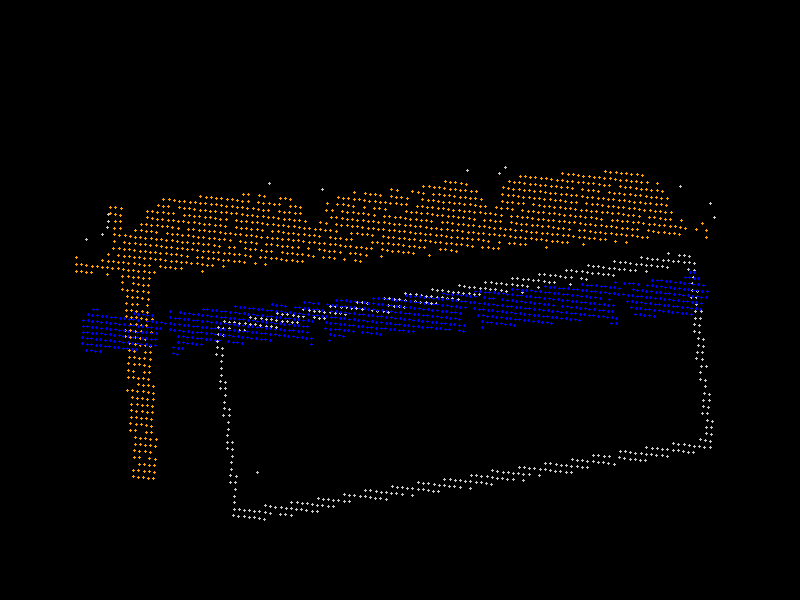

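The height map shows the foot and side stop (orange), the bar (blue) and the tray rim (grey) cleanly. Next I fit the edges.

Run:
```python
from h import *
z=np.load('pts.npz');W,P,B=z['W'],z['P'],z['B']
def edge(Q,ax,bins,lohi):
    o=1-ax; pts=[]
    for b in bins:
        q=Q[abs(Q[:,o]-b)<.004]
        if len(q): pts.append((b,getattr(q[:,ax],lohi)()))
    pts=np.array(pts); k=np.polyfit(pts[:,0],pts[:,1],1); r=pts[:,1]-np.polyval(k,pts[:,0]); g=abs(r)<.003
    k=np.polyfit(pts[g,0],pts[g,1],1); return k,np.std(r[g])
kf,s=edge(W,0,np.arange(-.15,.125,.008),'min'); print('foot front x=',kf,np.degrees(np.arctan(-kf[0])),s)
ks,s=edge(W[W[:,0]<.71],1,np.arange(.64,.70,.006),'min'); print('side inner y=',ks,np.degrees(np.arctan(ks[0])),s)
print('side end x',W[(W[:,1]>.13)&(W[:,1]<.16)][:,0].min())
vx=cv2.fitLine((B).astype(np.float32),cv2.DIST_HUBER,0,1e-4,1e-4).ravel(); print('bar line',vx,np.degrees(np.arctan(-vx[2-2]/vx[1])), 'ends',(B@vx[:2]).min(),(B@vx[:2]).max())
yaw=np.arctan(-kf[0])
# rack origin: foot front plane at rack x=.025, side inner at rack y=.135
ex=np.array([np.cos(yaw),np.sin(yaw)]);ey=np.array([-ex[1],ex[0]])
f0=np.array([kf[1],0]); s0=np.array([.67,np.polyval(ks,.67)])
O=ex*(f0@ex-.025)+ey*(s0@ey-.135); print('rack O',O,'yaw',np.degrees(yaw))
b0=(B-O); print('bar in rack x median',np.median(b0@ex),'y',(b0@ey).min(),(b0@ey).max(), 'side len',((W-O)@ex).min())
Q=P[(P[:,0]<.735)&(P[:,0]>.6)]
rr=(Q-np.median(Q,0)); keep=[]
for i,q in enumerate(Q): keep.append((np.linalg.norm(Q-q,axis=1)<.012).sum()>4)
Q=Q[np.array(keep)]; r=cv2.minAreaRect((Q*1000).astype(np.float32)); print('tray',r,cv2.boxPoints(r)/1000)
bp=(cv2.boxPoints(r)/1000-O); print('tray corners rack',np.c_[bp@ex,bp@ey],'centre',(np.array(r[0])/1000-O)@np.c_[ex,ey])
np.savez('rack.npz',O=O,yaw=yaw)
```

```text
foot front x= [-0.0557  0.7346] 3.189488135876596 0.0010935231532728652
side inner y= [0.0559 0.1   ] 3.196715513008554 0.000680587293175812
side end x 0.6322734167911093
bar line [ 0.0532 -0.9986  0.7069  0.0044] 3.0481877 ends -0.13926644812547526 0.2085168232681723
rack O [0.7093 0.0044] yaw 3.189488135876596
bar in rack x median -0.0021885075011756935 y -0.1751679010397885 0.1726269156798731 side len -0.06951521229029498
tray ((673.9545288085938, -35.895782470703125), (92.54036712646484, 269.4859924316406), 7.159036159515381) [[ 0.6113  0.092 ]
 [ 0.6448 -0.1754]
 [ 0.7367 -0.1638]
 [ 0.7031  0.1036]]
tray corners rack [[-0.093   0.093 ]
 [-0.0743 -0.1759]
 [ 0.018  -0.1695]
 [-0.0007  0.0994]] centre [-0.0375 -0.0382]
```

```bash
cat >> h.py <<'E'
OR=np.array([.708,.004]); YAW=np.radians(3.17)
EX=np.array([np.cos(YAW),np.sin(YAW)]); EY=np.array([-EX[1],EX[0]])
def rk(x,y,z): return np.r_[OR+EX*x+EY*y,z]
def rot(psi,tilt=0,ty=1):
    """tool down, tool y at world angle psi; then tilt (deg) about tool y"""
    y=np.array([np.cos(psi),np.sin(psi),0]); zz=np.array([0,0,-1.]); x=np.cross(y,zz)
    return R.from_matrix(np.c_[x,y,zz])*R.from_rotvec([0,np.radians(tilt),0])
def plan(pos,Rt,cur=None):
    s=env.sense(); p=s['tcp_pos'];Rc=R.from_rotvec(s['eef_rot'])
    if cur: p,Rc=np.array(cur[0]),cur[1]
    turn=(Rc.inv()*Rt).as_rotvec()
    print('pos',p,'turn',turn/(np.pi/4),'deg',np.degrees(np.linalg.norm(turn)),'| shift before turn',Rc.inv().apply(pos-p)/.8,'after turn',Rt.inv().apply(pos-p)/.8,'mm',np.linalg.norm(pos-p)*1e3)
    return pos,Rt
E
python3 - <<'E'
from h import *
Rp=rot(YAW-np.pi/2,20)
a=plan(rk(-.13,-.038,.20),Rp)
b=plan(rk(-.13,-.038,.011),Rp,a)
c=plan(rk(-.065-.0115,-.038,.011),Rp,b)
E
```

```text
pos [ 0.1756 -0.6252  0.2305] turn [-0.0505  0.443   0.2751] deg 23.5764057657877 | shift before turn [ 0.6845 -0.5661  0.0389] after turn [ 0.4996 -0.7011  0.2224] mm 711.2909603819031
pos [ 0.5803 -0.0411  0.2   ] turn [0. 0. 0.] deg 0.0 | shift before turn [-0.0808  0.      0.222 ] after turn [-0.0808  0.      0.222 ] mm 189.0
pos [ 0.5803 -0.0411  0.011 ] turn [0. 0. 0.] deg 0.0 | shift before turn [0.0628 0.     0.0229] after turn [0.0628 0.     0.0229] mm 53.5000000000001
```

Request:
jog_arm --targets '[[[0.049, -0.0404, 0.0028], [0, 0, 0]], [[0.049, -0.0404, 0.0028], [0, 0, 0]], [[0.049, -0.0404, 0.0028], [0, 0, 0]], [[0.049, -0.0404, 0.0028], [0, 0, 0]], [[0.049, -0.0404, 0.0028], [0, 0, 0]], [[0.049, -0.0404, 0.0028], [0, 0, 0]], [[0.049, -0.0404, 0.0028], [0, 0, 0]], [[0.049, -0.0404, 0.0028], [0, 0, 0]], [[0.049, -0.0404, 0.0028], [0, 0, 0]], [[0.049, -0.0404, 0.0028], [0, 0, 0]], [[0.049, -0.0404, 0.0028], [0, 0, 0]], [[0.049, -0.0404, 0.0028], [0, 0, 0]], [[0.049, -0.0404, 0.0028], [0, 0, 0]], [[0.049, -0.0404, 0.0028], [0, 0, 0]], [[0, 0, 0], [-0.0126, 0.111, 0.069]], [[0, 0, 0], [-0.0126, 0.111, 0.069]], [[0, 0, 0], [-0.0126, 0.111, 0.069]], [[0, 0, 0], [-0.0126, 0.111, 0.069]], [[0, 0, 0], [0, 0, 0]]]' --jaw 1 --force 40

```text
clock: 2.48
tcp_pos: [0.5798, -0.0419, 0.1991]
eef_rot: [-3.085, -0.085, -0.541]
contact_force: [0.3, -0.4, 0.5]
width: -0.0
gripper_force: 0.0
```

Run:
```python
from h import *
Rp=rot(YAW-np.pi/2,20)
a=plan(rk(-.13,-.038,.03),Rp); print(env.sense()['qpos'])
```

```text
pos [ 0.5798 -0.0419  0.1991] turn [0.002  0.0024 0.0004] deg 0.14368996799819186 | shift before turn [-0.0712 -0.0012  0.199 ] after turn [-0.0716 -0.0009  0.1988] mm 169.06012118286353
[ 0.1849  0.313  -0.2112  2.0428  0.1135  0.4475 -1.6142]
```

Request:
jog_arm --targets '[[[-0.0134, 0, 0.0368], [0, 0, 0]], [[-0.0134, 0, 0.0368], [0, 0, 0]], [[-0.0134, 0, 0.0368], [0, 0, 0]], [[-0.0134, 0, 0.0368], [0, 0, 0]], [[-0.0134, 0, 0.0368], [0, 0, 0]], [[-0.0134, 0, 0.0368], [0, 0, 0]], [[0, 0, 0], [0, 0, 0]], [[0.0075, 0, 0.0027], [0, 0, 0]], [[0.0075, 0, 0.0027], [0, 0, 0]], [[0.0075, 0, 0.0027], [0, 0, 0]], [[0.0075, 0, 0.0027], [0, 0, 0]], [[0.0075, 0, 0.0027], [0, 0, 0]], [[0.0075, 0, 0.0027], [0, 0, 0]], [[0.0075, 0, 0.0027], [0, 0, 0]], [[0.0075, 0, 0.0027], [0, 0, 0]], [[0, 0, 0], [0, 0, 0]]]'

```text
clock: 4.47
tcp_pos: [0.6303, -0.0447, 0.0458]
eef_rot: [3.089, 0.084, 0.528]
contact_force: [0.4, 0.3, -0.0]
width: -0.0002
gripper_force: 0.0
```

```bash
cat >> h.py <<'E'
def rackxy(p): q=np.asarray(p)[...,:2]-OR; return np.stack([q@EX,q@EY],-1)
def seetray(save=None):
    p,d=env.camera('top')
    if save: cv2.imwrite(save,p)
    C=cloud('top',d); Q=fittray(C,p,d); q=rackxy(Q); Q=Q[(q[:,0]<.035)&(q[:,0]>-.14)]
    Q=Q[[(np.linalg.norm(Q-a,axis=1)<.012).sum()>4 for a in Q]]
    r=cv2.minAreaRect((Q*1000).astype(np.float32)); b=rackxy(cv2.boxPoints(r)/1000)
    print('tray size',r[1],'centre',rackxy(np.array(r[0])/1000),'corners',b.round(4).tolist())
    return p,d,C
E
python3 - <<'E'
from h import *
s=env.sense();print(rackxy(s['tcp_pos']),s['tcp_pos'],s['contact_force']); seetray('pics/t1.png')
E
```

```text
[-0.0803 -0.0443] [ 0.6303 -0.0447  0.0458] [ 0.4081  0.3418 -0.0165]
tray size (92.73018646240234, 269.4859924316406) centre [-0.0363 -0.038 ] corners [[-0.0919, 0.0932], [-0.0732, -0.1756], [0.0193, -0.1691], [0.0006, 0.0997]]
```

View pics/t1.png

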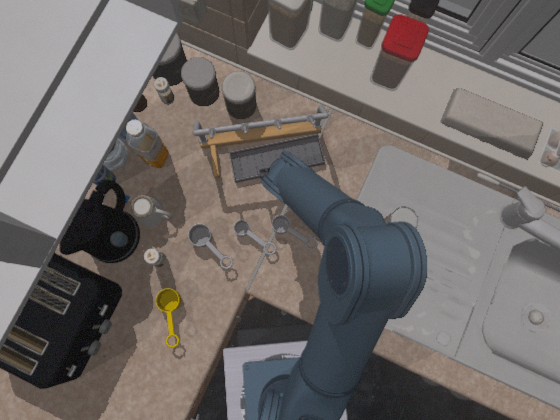

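The arm stopped at z = 46 mm, above the tray at (265,170), and nothing was touched. I check whether a joint range limited it.

Run:
```python
from h import *
print(env.sense()['qpos'])
Rp=rot(YAW-np.pi/2,20)
plan(rk(-.135,-.038,.046),Rp)
```

```text
[ 0.327   0.6832 -0.4174  1.9733  0.9454  0.3011 -2.3567]
pos [ 0.6299 -0.0447  0.0457] turn [0.0202 0.0144 0.0023] deg 1.1207897487713778 | shift before turn [-0.0639 -0.0077 -0.0229] after turn [-0.0636 -0.0079 -0.0235] mm 54.659682099936724
```

Request:
jog_arm --targets '[[[-0.02, -0.0025, -0.02], [0, 0, 0]], [[-0.02, -0.0025, -0.02], [0, 0, 0]], [[-0.02, -0.0025, -0.02], [0, 0, 0]], [[-0.01, 0, -0.02], [0, 0, 0]], [[0, 0, 0], [0.0202, -0.1, 0]], [[0, 0, 0], [0, -0.108, 0]], [[0, 0, 0], [0, 0, 0]], [[0, 0, 0], [0, 0, 0]]]'

```text
clock: 5.52
tcp_pos: [0.5549, -0.0421, 0.0873]
eef_rot: [-3.124, -0.088, -0.274]
contact_force: [-0.5, -0.0, 0.4]
width: -0.0003
gripper_force: 0.0
```

Run:
```python
from h import *
print(env.sense()['qpos'])
Rp=rot(YAW-np.pi/2,10)
a=plan(rk(-.13,-.02,.011),Rp)
b=plan(rk(-.077,-.02,.011),Rp,a)
```

```text
[ 0.5215  0.6105 -0.6623  2.0064  0.7094  0.5605 -2.1246]
pos [ 0.5549 -0.0421  0.0873] turn [ 0.0006 -0.0006  0.0017] deg 0.08314893639403441 | shift before turn [ 0.0147 -0.0219  0.0994] after turn [ 0.0147 -0.0219  0.0994] mm 82.30640926037621
pos [ 0.5793 -0.0232  0.011 ] turn [0. 0. 0.] deg 0.0 | shift before turn [0.0652 0.     0.0115] after turn [0.0652 0.     0.0115] mm 53.00000000000011
```

Request:
jog_arm --targets '[[[0.0037, -0.0055, 0.0248], [0, 0, 0]], [[0.0037, -0.0055, 0.0248], [0, 0, 0]], [[0.0037, -0.0055, 0.0248], [0, 0, 0]], [[0.0037, -0.0055, 0.0248], [0, 0, 0]], [[0, 0, 0], [0, 0, 0]], [[0, 0, 0], [0, 0, 0]]]'

```text
clock: 6.28
tcp_pos: [0.5798, -0.023, 0.0117]
eef_rot: [-3.124, -0.089, -0.274]
contact_force: [0.2, -0.1, 0.2]
width: -0.0002
gripper_force: 0.0
```

Run:
```python
from h import *
print(env.sense()['qpos'])
Rp=rot(YAW-np.pi/2,10)
b=plan(rk(-.077,-.02,.011),Rp)
```

```text
[ 0.3658  0.7491 -0.5191  1.9648  0.848   0.4544 -2.2772]
pos [ 0.5798 -0.023   0.0117] turn [ 0.0007 -0.0001  0.002 ] deg 0.09596388182828834 | shift before turn [0.0644 0.0003 0.0123] after turn [0.0644 0.0002 0.0123] mm 52.48616636031593
```

Request:
jog_arm --targets '[[[0.0064, 0, 0.0012], [0, 0, 0]], [[0.0064, 0, 0.0012], [0, 0, 0]], [[0.0064, 0, 0.0012], [0, 0, 0]], [[0.0064, 0, 0.0012], [0, 0, 0]], [[0.0064, 0, 0.0012], [0, 0, 0]], [[0.0064, 0, 0.0012], [0, 0, 0]], [[0.0064, 0, 0.0012], [0, 0, 0]], [[0.0064, 0, 0.0012], [0, 0, 0]], [[0.0064, 0, 0.0012], [0, 0, 0]], [[0.0064, 0, 0.0012], [0, 0, 0]], [[0, 0, 0], [0, 0, 0]], [[0, 0, 0], [0, 0, 0]]]'

```text
clock: 7.78
tcp_pos: [0.6325, -0.0202, 0.011]
eef_rot: [-3.124, -0.088, -0.275]
contact_force: [0.1, -0.5, -0.0]
width: 0.0002
gripper_force: 0.0
```

Run:
```python
from h import *
s=env.sense();print(s['qpos'],rackxy(s['tcp_pos'])); seetray('pics/t2.png')
Rp=rot(YAW-np.pi/2,10)
b=plan(rk(-.077,-.02,.011),Rp)
```

```text
[ 0.366   0.8149 -0.5499  1.8279  0.811   0.5373 -2.2104] [-0.0767 -0.02  ]
tray size (92.51455688476562, 269.64208984375) centre [-0.0212 -0.0399] corners [[-0.0702, 0.0939], [-0.0647, -0.1757], [0.0278, -0.1738], [0.0223, 0.0958]]
pos [ 0.6323 -0.0202  0.011 ] turn [ 0.0006 -0.0009  0.0014] deg 0.07817451891917086 | shift before turn [-0.0001 -0.     -0.    ] after turn [-0.0001 -0.     -0.    ] mm 0.10099768650039408
```

Request:
jog_arm --targets '[[[0.0025, 0, 0.0005], [0, 0, 0]], [[0.0025, 0, 0.0005], [0, 0, 0]], [[0, 0, 0], [0, 0, 0]]]'

```text
clock: 8.2
tcp_pos: [0.6354, -0.0196, 0.0105]
eef_rot: [-3.124, -0.089, -0.271]
contact_force: [-3.8, 0.1, 3.1]
width: -0.0004
gripper_force: 2.3
```

Run:
```python
from h import *
s=env.sense();print(s['qpos'],rackxy(s['tcp_pos'])); seetray()
```

```text
[ 0.3653  0.8203 -0.5523  1.8182  0.8078  0.5447 -2.2053] [-0.0738 -0.0195]
tray size (91.943359375, 269.671142578125) centre [-0.02   -0.0401] corners [[-0.0661, 0.0947], [-0.0658, -0.175], [0.0261, -0.1749], [0.0258, 0.0948]]
```

Request:
jog_arm --targets '[[[-0.015, 0, -0.0026], [0, 0, 0]], [[-0.012, 0, -0.0021], [0, 0, 0]], [[0, 0.035, 0], [0, 0, 0]], [[0, 0.035, 0], [0, 0, 0]], [[0, 0.035, 0], [0, 0, 0]], [[0, 0.035, 0], [0, 0, 0]], [[0, 0.035, 0], [0, 0, 0]], [[0, 0.035, 0], [0, 0, 0]], [[0, 0.034, 0], [0, 0, 0]], [[0, 0, 0], [0, 0, 0]], [[0.0255, 0, 0.0045], [0, 0, 0]], [[0.0255, 0, 0.0045], [0, 0, 0]], [[0, 0, 0], [0, 0, 0]], [[0, 0, 0], [0, 0, 0]]]'

```text
clock: 10.0
tcp_pos: [0.6654, -0.2129, 0.0105]
eef_rot: [-3.124, -0.09, -0.271]
contact_force: [-0.6, 0.9, -0.2]
width: 0.0
gripper_force: 0.0
```

Run:
```python
from h import *
s=env.sense();print(s['qpos'],rackxy(s['tcp_pos']))
b=plan(rk(-.053,-.1495,.011),rot(YAW-np.pi/2,10)); seetray()
```

```text
[ 0.6938  0.9233 -0.6328  1.6299  0.7479  0.6565 -1.7898] [-0.0545 -0.2142]
pos [ 0.6654 -0.2129  0.0105] turn [0.0001 0.0017 0.0027] deg 0.1409484001395242 | shift before turn [ 0.0021 -0.0809 -0.0003] after turn [ 0.002  -0.0809 -0.0003] mm 64.74303416394787
tray size (92.06035614013672, 269.4596252441406) centre [-0.0203 -0.0402] corners [[-0.0661, 0.0946], [-0.0665, -0.1748], [0.0255, -0.175], [0.0259, 0.0945]]
```

Request:
jog_arm --targets '[[[0, -0.01, 0], [0, 0, 0]], [[0, -0.01, 0], [0, 0, 0]], [[0, -0.01, 0], [0, 0, 0]], [[0, -0.008, 0], [0, 0, 0]], [[0, -0.008, 0], [0, 0, 0]], [[0, -0.008, 0], [0, 0, 0]], [[0, -0.008, 0], [0, 0, 0]], [[0, -0.008, 0], [0, 0, 0]], [[0, -0.006, 0], [0, 0, 0]], [[0, 0, 0], [0, 0, 0]], [[0, 0, 0], [0, 0, 0]]]'

```text
clock: 11.42
tcp_pos: [0.6631, -0.152, 0.0107]
eef_rot: [-3.123, -0.089, -0.273]
contact_force: [-0.3, -0.6, -0.3]
width: -0.0001
gripper_force: 0.0
```

Run:
```python
from h import *
s=env.sense();print(s['qpos'],rackxy(s['tcp_pos'])); seetray('pics/t3.png')
```

```text
[ 0.5999  0.8917 -0.6114  1.6886  0.765   0.6196 -1.9131] [-0.0535 -0.1533]
tray size (92.35277557373047, 268.4816589355469) centre [-0.0203 -0.0028] corners [[-0.0662, 0.1315], [-0.0668, -0.137], [0.0255, -0.1372], [0.0262, 0.1313]]
```

Request:
jog_arm --targets '[[[0, -0.002, 0], [0, 0, 0]], [[0, -0.002, 0], [0, 0, 0]], [[0, -0.0015, 0], [0, 0, 0]], [[0, 0, 0], [0, 0, 0]]]'

```text
clock: 11.98
tcp_pos: [0.6626, -0.1485, 0.0107]
eef_rot: [-3.124, -0.088, -0.273]
contact_force: [-1.5, -2.7, -0.9]
width: -0.0001
gripper_force: 0.9
```

Run:
```python
from h import *
s=env.sense();print(s['contact_force'],rackxy(s['tcp_pos'])); seetray('pics/t3.png')
```

```text
[-1.4792 -2.6557 -0.9318] [-0.0537 -0.1498]
tray size (92.54669189453125, 262.3605041503906) centre [-0.0206  0.0024] corners [[-0.0667, 0.1337], [-0.0672, -0.1287], [0.0254, -0.1289], [0.0259, 0.1335]]
```

Request:
jog_arm --targets '[[[0, -0.002, 0], [0, 0, 0]], [[0, 0, 0], [0, 0, 0]]]'

```text
clock: 12.28
tcp_pos: [0.6626, -0.1483, 0.0107]
eef_rot: [-3.126, -0.087, -0.273]
contact_force: [0.0, -5.2, -0.6]
width: 0.0002
gripper_force: 2.5
```

Request:
jog_arm --targets '[[[0, 0.01, 0], [0, 0, 0]], [[0, 0.03, 0], [0, 0, 0]], [[0, 0.03, 0], [0, 0, 0]], [[-0.04, 0.01, -0.03], [0, 0, 0]], [[-0.04, 0, -0.05], [0, 0, 0]], [[-0.04, 0, -0.05], [0, 0, 0]], [[-0.04, 0, -0.05], [0, 0, 0]], [[-0.01, 0, -0.05], [0, 0, 0]], [[0, 0, 0], [0, 0, 0]]]' --jaw -0.3

```text
clock: 13.4
tcp_pos: [0.5017, -0.22, 0.171]
eef_rot: [-3.126, -0.089, -0.28]
contact_force: [0.5, 0.3, -0.0]
width: 0.0559
gripper_force: 0.0
```

Run:
```python
from h import *
s=env.sense();print(s['qpos'],s['width']); p,d,C=seetray('pics/t4.png')
for n,a in dict(a=(.43,.17),d=(.441,.043),c=(.445,-.069),b=(.4415,-.173)).items():
    try:
        c,an,E,i=fitcup(C,d,np.array(a),n); print(n,c,np.degrees(an),E,i['L']-i['L0'],i['n'])
    except Exception as e: print(n,e)
```

```text
[ 1.0732  0.5209 -0.8866  1.9613  0.525   0.7224 -1.6019] 0.055885620473574565
tray size (92.51738739013672, 268.8355712890625) centre [-0.0204 -0.0008] corners [[-0.0665, 0.1337], [-0.0669, -0.1352], [0.0257, -0.1353], [0.026, 0.1335]]
a [0.4633 0.199 ] -140.41713191680952 [0.3817 0.1314] -0.0020205721477693506 290
d [0.475  0.0811] -131.60327908520568 [0.4112 0.0093] -0.0029128278796098916 244
c [ 0.4749 -0.029 ] -128.67668374764375 [ 0.4131 -0.1062] -0.003116189511197423 256
b [ 0.4763 -0.1405] -138.9635676478432 [ 0.4001 -0.2069] -0.003981339013084631 279
```

View pics/t4.png

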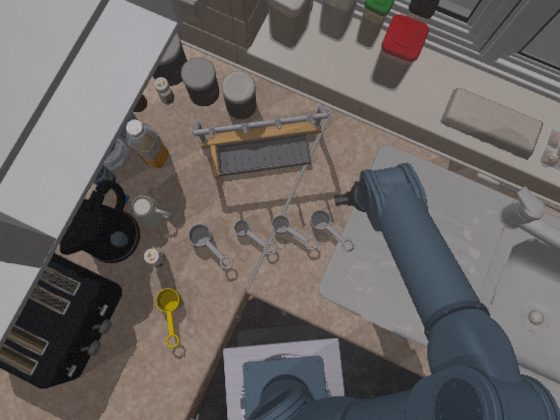

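The tray is home: centre at (-20.4, -0.8) mm in the rack frame against a target of (-20, 0), and square. Next I grasp cup b, which is the grey cup at (320,219) with its eye at (347,244). It is not the yellow decoy at (168,300).

```bash
cat >> h.py <<'E'
APP=dict(a=(.43,.17),d=(.441,.043),c=(.445,-.069),b=(.4415,-.173))
def cupgrip(name,C,d):
    c,an,E,i=fitcup(C,d,np.array(APP[name]),name); u=np.array([np.cos(an),np.sin(an)])
    D,H=CUPS[name]; g=(c+u*(D/2+.028)+E-u*.048)/2
    print(name,'grip',g,'ang',np.degrees(an),'L err',i['L']-i['L0'],'cr',i['cr'])
    return g,an,H-.004
E
python3 - <<'E'
from h import *
p,d=env.camera('top');C=cloud('top',d)
g,an,z=cupgrip('b',C,d)
Rg=rot(an+np.pi/2)
a=plan(np.r_[g,.12],Rg); b=plan(np.r_[g,z-.019],Rg,a)
x0,y0=300,195
cv2.imwrite('pics/c2.png',cv2.resize(p[y0:y0+75,x0:x0+70],None,fx=6,fy=6))
print('grip px',proj('top',np.r_[g,z]), (proj('top',np.r_[g,z])[0]-[x0,y0])*6)
E
```

```text
b grip [ 0.4348 -0.1767] ang -138.97123215407433 L err -0.003984447062724772 cr 0.02984137088060379
pos [ 0.5011 -0.2196  0.1685] turn [ 0.0742 -0.215  -0.8369] deg 39.02542028654638 | shift before turn [-0.089  -0.0583  0.0458] after turn [-0.0273 -0.0948  0.0607] mm 92.67143486202771
pos [ 0.4348 -0.1767  0.12  ] turn [0. 0. 0.] deg 0.0 | shift before turn [0.     0.     0.1287] after turn [0.     0.     0.1287] mm 103.0
grip px [[334.2967 232.9352]] [205.7802 227.611 ]
```

View pics/c2.png

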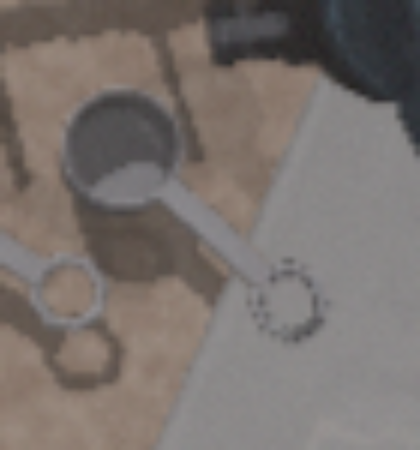

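The crop confirms a grey steel cup. The grip point at crop (206,228) lies on its handle.

Request:
jog_arm --targets '[[[0, 0, 0], [0.0148, -0.043, -0.1674]], [[0, 0, 0], [0.0148, -0.043, -0.1674]], [[0, 0, 0], [0.0148, -0.043, -0.1674]], [[0, 0, 0], [0.0148, -0.043, -0.1674]], [[0, 0, 0], [0.0148, -0.043, -0.1674]], [[-0.0137, -0.0474, 0.0303], [0, 0, 0]], [[-0.0137, -0.0474, 0.0303], [0, 0, 0]], [[0, 0, 0], [0, 0, 0]], [[0, 0, 0], [0, 0, 0]]]' --jaw 0.2

```text
clock: 14.62
tcp_pos: [0.4352, -0.1768, 0.1196]
eef_rot: [-2.941, -1.101, 0.001]
contact_force: [-0.1, 0.1, -0.0]
width: 0.0339
gripper_force: 0.0
```

Run:
```python
from h import *
s=env.sense(); print(s['qpos'],s['width'])
plan(np.array([.4348,-.1767,.017]),rot(np.radians(-138.97)+np.pi/2))
```

```text
[ 1.058   0.6158 -0.9769  2.0485  0.6919  0.8472 -1.1781] 0.033895558174823884
pos [ 0.4352 -0.1768  0.1196] turn [-0.0013 -0.      0.0005] deg 0.06220137999278095 | shift before turn [-0.0003 -0.0003  0.1283] after turn [-0.0003 -0.0004  0.1283] mm 102.61841881954375
```

Request:
jog_arm --targets '[[[0, 0, 0.032], [0, 0, 0]], [[0, 0, 0.032], [0, 0, 0]], [[0, 0, 0.032], [0, 0, 0]], [[0, 0, 0.0322], [0, 0, 0]], [[0, 0, 0], [0, 0, 0]], [[0, 0, 0], [0, 0, 0]]]'

```text
clock: 15.38
tcp_pos: [0.4356, -0.1773, 0.0181]
eef_rot: [2.942, 1.1, 0.001]
contact_force: [0.1, -0.0, 0.3]
width: 0.0342
gripper_force: 0.0
```

Request:
jog_arm --targets '[[[0, 0, 0], [0, 0, 0]], [[0, 0, 0], [0, 0, 0]], [[0, 0, 0], [0, 0, 0]], [[0, 0, 0], [0, 0, 0]], [[0, 0, 0], [0, 0, 0]]]' --jaw 1 --force 60

```text
clock: 16.0
tcp_pos: [0.435, -0.1778, 0.0181]
eef_rot: [2.941, 1.099, -0.0]
contact_force: [-1.6, -1.4, 6.1]
width: 0.0127
gripper_force: 58.9
```

Run:
```python
from h import *
s=env.sense(); print(s['qpos'],s['tcp_pos'])
```

```text
[ 0.9177  0.7687 -0.7913  2.0849  0.9106  0.6781 -1.353 ] [ 0.435  -0.1778  0.0181]
```

Request:
jog_arm --targets '[[[0, 0, -0.02], [0, 0, 0]], [[0, 0, -0.047], [0, 0, 0]], [[0, 0, -0.047], [0, 0, 0]], [[0, 0, -0.047], [0, 0, 0]], [[0, 0, -0.047], [0, 0, 0]], [[0, 0, -0.047], [0, 0, 0]], [[0, 0, -0.047], [0, 0, 0]], [[0, 0, -0.03], [0, 0, 0]], [[0, 0, 0], [0, 0, -0.15]], [[0, 0, 0], [0, 0, -0.2]], [[0, 0, 0], [0, 0, -0.2]], [[0, 0, 0], [0, 0, -0.2]], [[0, 0, 0], [0, 0, -0.2]], [[0, 0, 0], [0, 0, -0.2]], [[0, 0, 0], [0, 0, -0.2]], [[0, 0, 0], [0, 0, -0.2]], [[0, 0, 0], [0, 0, -0.2]], [[0, 0, 0], [0, 0, -0.2]], [[0, 0, 0], [0, 0, -0.2]], [[0, 0, 0], [0, 0, 0]]]'

```text
clock: 18.5
tcp_pos: [0.434, -0.1767, 0.2833]
eef_rot: [-1.132, -2.929, 0.001]
contact_force: [0.4, 0.2, -0.9]
width: 0.0124
gripper_force: 58.7
```

```bash
cat >> h.py <<'E'
PEGY=[.126,.042,-.042,-.126]
def eyepos(k,zp,lift=0): # world position of point zp along peg k
    return rk(-zp*np.cos(np.radians(55)),PEGY[k],.205+zp*np.sin(np.radians(55))+lift)
def tcp_for_eye(E,Rt,off=(-.048,0)):
    # eye in tool frame: x=off[0], y=off[1], z=-hold
    return E-Rt.apply([off[0],off[1],-.0187])
E
python3 - <<'E'
from h import *
s=env.sense(); print(s['qpos'],s['width'])
for t in (0,-15):
    Rt=rot(YAW+np.pi/2,t); print(tcp_for_eye(eyepos(3,.09),Rt)); plan(tcp_for_eye(eyepos(3,.09),Rt),Rt)
p,d=env.camera('scene'); cv2.imwrite('pics/s1.png',p)
E
```

```text
[ 1.2996  0.4196 -1.2534  1.8923  0.4382  1.1508  0.7176] 0.012428990268030493
[ 0.6155 -0.1273  0.26  ]
pos [ 0.434  -0.1767  0.2833] turn [-0.0011 -0.0018 -1.0099] deg 45.44407751007154 | shift before turn [-0.1264  0.1983  0.0287] after turn [-0.2299  0.0491  0.0291] mm 189.51489482255894
[ 0.622  -0.127   0.2482]
pos [ 0.434  -0.1767  0.2833] turn [-0.1332 -0.3174 -1.0039] deg 47.75558015431014 | shift before turn [-0.1321  0.2041  0.0435] after turn [-0.2186  0.0491  0.1039] mm 197.55440189302436
```

View pics/s1.png

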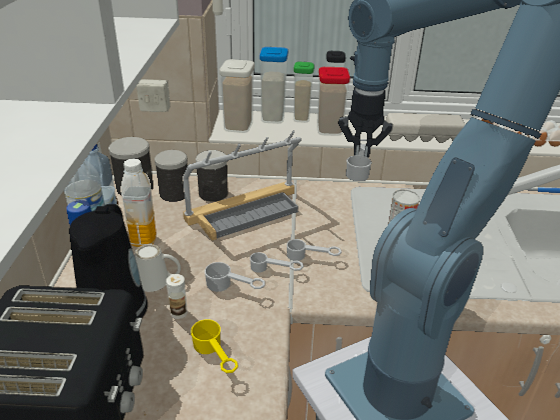

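Request:
jog_arm --targets '[[[-0.025, 0.0397, 0], [0, 0, 0]], [[-0.025, 0.0397, 0], [0, 0, 0]], [[-0.025, 0.0397, 0], [0, 0, 0]]]'

```text
clock: 18.92
tcp_pos: [0.5438, -0.1468, 0.283]
eef_rot: [-1.137, -2.927, 0.001]
contact_force: [0.5, -0.5, -0.2]
width: 0.0123
gripper_force: 58.7
```

Run:
```python
from h import *
s=env.sense(); print(s['qpos'],s['joint_vel'])
Rt=rot(YAW+np.pi/2,0); plan(tcp_for_eye(eyepos(3,.09),Rt)+[0,0,.015],Rt)
```

```text
[ 0.971   0.5778 -1.1214  1.6707  0.5459  1.2469  0.5607] [-0.774   0.4125  0.295  -0.6317  0.2582  0.2705 -0.3072]
pos [ 0.5438 -0.1468  0.283 ] turn [-0.001  -0.0016 -1.0138] deg 45.62315003344211 | shift before turn [-0.0497  0.0784  0.0098] after turn [-0.0908  0.0193  0.01  ] mm 74.69612360416194
```

Request:
jog_arm --targets '[[[0, 0, 0], [0, 0, -0.169]], [[0, 0, 0], [0, 0, -0.169]], [[0, 0, 0], [0, 0, -0.169]], [[0, 0, 0], [0, 0, -0.169]], [[0, 0, 0], [0, 0, -0.169]], [[0, 0, 0], [0, 0, -0.169]], [[-0.03, 0.0064, 0], [0, 0, 0]], [[-0.03, 0.0064, 0], [0, 0, 0]], [[0, 0.0064, 0], [0, 0, 0]], [[0, 0, 0], [0, 0, 0]], [[0, 0, 0], [0, 0, 0]]]'

```text
clock: 20.3
tcp_pos: [0.5893, -0.1294, 0.2829]
eef_rot: [0.091, -3.139, 0.001]
contact_force: [0.2, 0.2, -1.4]
width: 0.0125
gripper_force: 58.8
```

Run:
```python
from h import *
s=env.sense(); print(s['qpos'])
Rt=rot(YAW+np.pi/2,0); plan(tcp_for_eye(eyepos(3,.09),Rt),Rt)
p,d=env.camera('top');C=cloud('top',d); cv2.imwrite('pics/x.png',p)
# find eye: expected location
Rc=R.from_rotvec(s['eef_rot']); E=s['tcp_pos']+Rc.apply([-.048,0,-.0187]); print('expected eye',E,rackxy(E),proj('top',E),proj('scene',E))
q,_=env.camera('scene')
u,v=proj('scene',E)[0].astype(int); a=cv2.resize(q[v-45:v+45,u-60:u+60],None,fx=5,fy=5)
cv2.imwrite('pics/c3.png',a)
m=(abs(C[...,2]-E[2])<.012)&(np.linalg.norm(C[...,:2]-E[:2],axis=2)<.04)&(d>0)
vv,uu=np.nonzero(m); P=plane('top',np.c_[uu,vv],E[2]); r=rackxy(P); print(len(P)); 
for y in np.arange(r[:,1].min(),r[:,1].max(),.004):
    k=abs(r[:,1]-y)<.002
    if k.any(): print(round(y,3),r[k,0].min().round(3),r[k,0].max().round(3),k.sum())
```

```text
[ 0.8951  0.69   -1.1762  1.5654  0.6506  1.3296  1.2672]
pos [ 0.5893 -0.1294  0.2829] turn [-0.0011 -0.0019  0.0034] deg 0.1832688732678749 | shift before turn [-0.0328  0.0007  0.0285] after turn [-0.0328  0.0007  0.0286] mm 34.81120669916331
expected eye [ 0.6373 -0.1266  0.3015] [-0.0778 -0.1264] [[317.3002 133.065 ]] [[303.1909 122.3209]]
0Traceback (most recent call last):
  File "<stdin>", line 12, in <module>
    return umr_minimum(a, axis, None, out, keepdims, initial, where)
ValueError: zero-size array to reduction operation minimum which has no identity
```

View pics/c3.png

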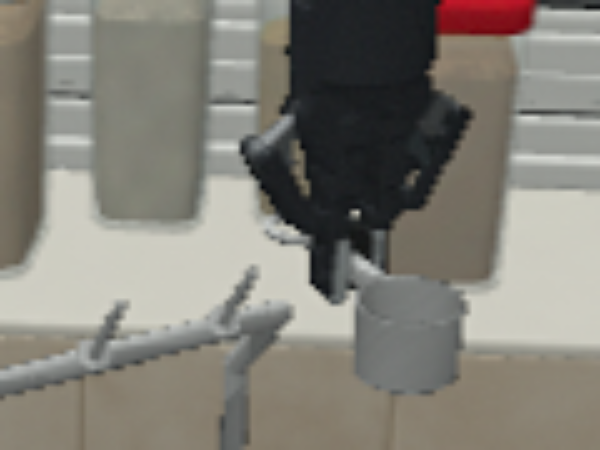

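The cup is level. Its eye is at about crop (285,230), which is scene (300,123), close to the predicted (303,122). The peg 3 tip is at crop (253,268). I check that against the calibration and move on.

Run:
```python
from h import *
for k in (3,2): print(proj('scene',[eyepos(k,.065),eyepos(k,0)]))
print('crop org 243,77')
```

```text
[[294.3445 131.1446]
 [286.7261 142.9276]]
[[267.8613 137.6826]
 [261.0418 149.5084]]
crop org 243,77
```

Request:
jog_arm --targets '[[[-0.0164, 0.0004, 0.0143], [0, 0, 0]], [[-0.0164, 0.0003, 0.0143], [0, 0, 0]], [[0, 0, 0], [0, 0, 0]], [[0, 0, 0], [0, 0, 0]]]'

```text
clock: 20.9
tcp_pos: [0.6162, -0.1264, 0.2597]
eef_rot: [0.093, -3.139, -0.0]
contact_force: [0.2, -0.1, -1.1]
width: 0.0123
gripper_force: 58.8
```

Run:
```python
from h import *
s=env.sense(); print(s['qpos'])
Rc=R.from_rotvec(s['eef_rot']); E=s['tcp_pos']+Rc.apply([-.048,0,-.0187]); print('eye',rackxy(E),E[2],proj('scene',E))
q,_=env.camera('scene')
u,v=proj('scene',E)[0].astype(int); print(u-35,v-25); a=cv2.resize(q[v-25:v+35,u-35:u+45],None,fx=9,fy=9,interpolation=cv2.INTER_CUBIC)
cv2.imwrite('pics/c4.png',a)
Rt=rot(YAW+np.pi/2,0); plan(tcp_for_eye(eyepos(3,.025),Rt),Rt)
```

```text
[ 0.833   0.746  -1.1369  1.5223  0.6884  1.3199  1.2528]
eye [-0.0509 -0.1249] 0.2783657856623058 [[296.9262 126.4695]]
261 101
pos [ 0.6162 -0.1264  0.26  ] turn [ 0.0001 -0.0013  0.0053] deg 0.24488319163757283 | shift before turn [-0.0458 -0.0013  0.0665] after turn [-0.0457 -0.0011  0.0666] mm 64.62174840835564
```

View pics/c4.png

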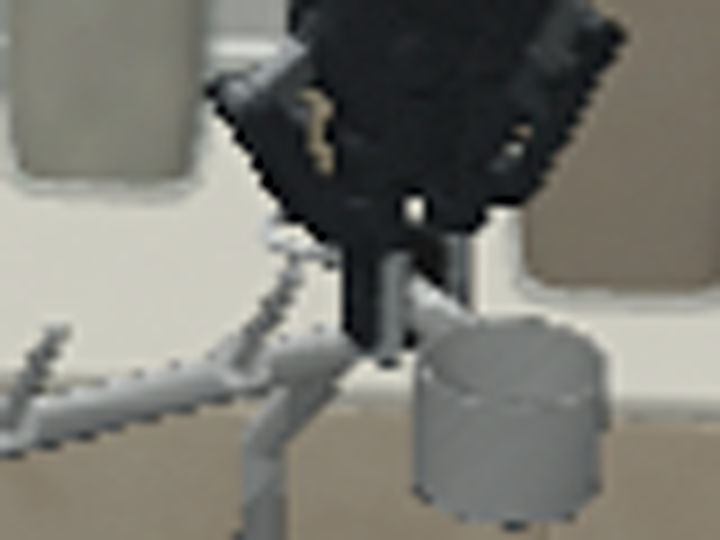

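The peg tip sits just below the ring (crop (295,260) against the ring's left edge at (270,235)), so it is lined up. I slide down the peg.

Request:
jog_arm --targets '[[[-0.0076, -0.0002, 0.0111], [0, 0, 0]], [[-0.0076, -0.0002, 0.0111], [0, 0, 0]], [[-0.0076, -0.0002, 0.0111], [0, 0, 0]], [[-0.0076, -0.0002, 0.0111], [0, 0, 0]], [[-0.0076, -0.0002, 0.0111], [0, 0, 0]], [[0, 0, 0], [0, 0, 0]]]'

```text
clock: 21.7
tcp_pos: [0.6464, -0.1256, 0.2145]
eef_rot: [0.093, -3.138, -0.0]
contact_force: [-0.5, 0.5, -1.2]
width: 0.0126
gripper_force: 58.8
```

Run:
```python
from h import *
s=env.sense(); print(s['qpos'],s['contact_force'])
Rc=R.from_rotvec(s['eef_rot']); E=s['tcp_pos']+Rc.apply([-.048,0,-.0187]); print('eye',rackxy(E),E[2],proj('scene',E))
q,_=env.camera('scene')
u,v=proj('scene',E)[0].astype(int); a=cv2.resize(q[v-25:v+35,u-35:u+45],None,fx=9,fy=9,interpolation=cv2.INTER_CUBIC)
cv2.imwrite('pics/c5.png',a)
for t in (-15,-20,-30):
    Rt=rot(YAW+np.pi/2,t); plan(tcp_for_eye(eyepos(3,.018),Rt),Rt)
```

```text
[ 0.7669  0.8271 -1.0831  1.4834  0.7441  1.2844  1.2342] [-0.4583  0.5028 -1.223 ]
eye [-0.0206 -0.1258] 0.23306906031148886 [[290.8055 136.9736]]
pos [ 0.6465 -0.1255  0.2151] turn [ 0.0009 -0.3353  0.005 ] deg 15.092400711634138 | shift before turn [-0.021  -0.0002  0.0323] after turn [-0.0119 -0.0001  0.0367] mm 30.825331564649247
pos [ 0.6465 -0.1255  0.2151] turn [ 0.0011 -0.4465  0.005 ] deg 20.091970673977258 | shift before turn [-0.0245 -0.0002  0.0367] after turn [-0.0104 -0.0001  0.0429] mm 35.29875239160129
pos [ 0.6465 -0.1255  0.2151] turn [ 0.0016 -0.6687  0.0049] deg 30.091535989393574 | shift before turn [-0.0326 -0.0002  0.0444] after turn [-0.006  -0.0001  0.0548] mm 44.10477329238132
```

View pics/c5.png

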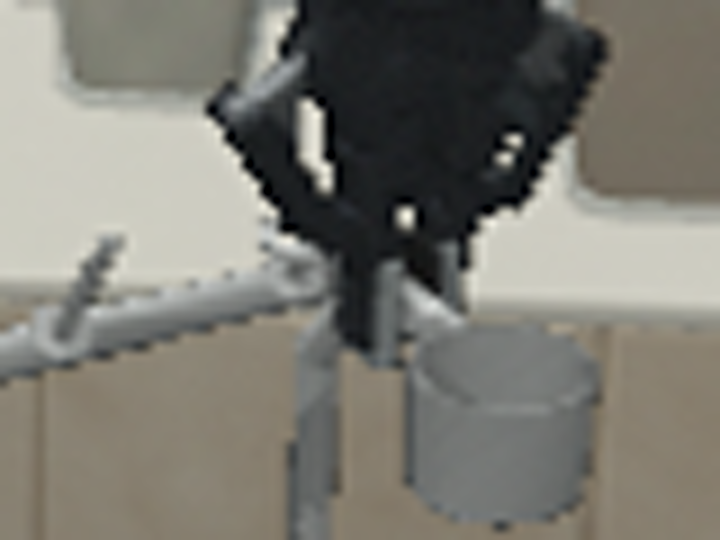

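The eye is around peg 3. I tilt the cup down 30° about the eye while sliding to the root, with steps computed for that.

```bash
cat >> h.py <<'E'
def tiltsteps(k,z0,z1,t1,n):
    s=env.sense(); cur=(s['tcp_pos'],R.from_rotvec(s['eef_rot']))
    for i in range(1,n+1):
        f=i/n; Rt=rot(YAW+np.pi/2,t1*f); P=tcp_for_eye(eyepos(k,z0+(z1-z0)*f),Rt)
        print((cur[1].inv().apply(P-cur[0])/.8).round(4),((cur[1].inv()*Rt).as_rotvec()/(np.pi/4)).round(4)); cur=(P,Rt)
E
python3 - <<'E'
from h import *
tiltsteps(3,.0355,.018,-30,4)
E
```

```text
[-0.007  -0.0001  0.0118] [ 0.0006 -0.1687  0.005 ]
[-0.0061 -0.      0.0125] [ 0.     -0.1667  0.    ]
[-0.0054 -0.      0.0128] [-0.     -0.1667 -0.    ]
[-0.0047  0.      0.013 ] [-0.     -0.1667  0.    ]
```

Request:
jog_arm --targets '[[[-0.007, 0, 0.0118], [0, -0.167, 0.005]], [[-0.0061, 0, 0.0125], [0, -0.167, 0]], [[-0.0054, 0, 0.0128], [0, -0.167, 0]], [[-0.0047, 0, 0.013], [0, -0.167, 0]], [[0, 0, 0], [0, 0, 0]], [[0, 0, 0], [0, 0, 0]]]'

```text
clock: 22.5
tcp_pos: [0.6735, -0.1246, 0.1811]
eef_rot: [-0.072, 2.617, 0.018]
contact_force: [0.9, -0.8, -0.4]
width: 0.0128
gripper_force: 58.9
```

Run:
```python
from h import *
s=env.sense(); print(s['qpos'],s['contact_force'])
Rc=R.from_rotvec(s['eef_rot']); E=s['tcp_pos']+Rc.apply([-.048,0,-.0187]); print('eye',rackxy(E),E[2], 'tool z',Rc.apply([0,0,1]))
tiltsteps(3,.018,.018,-30,1)
```

```text
[ 0.9216  0.6893 -1.0145  1.9077  1.1154  0.5037  0.8863] [ 0.8854 -0.822  -0.3592]
eye [-0.0094 -0.1264] 0.2213321937750474 tool z [ 0.4991  0.0263 -0.8662]
[0.002  0.0006 0.0011] [-0.0017 -0.0004 -0.0002]
```

Request:
jog_arm --targets '[[[0, 0, 0], [0, 0, 0]], [[0, 0, 0], [0, 0, 0]], [[0, 0, 0], [0, 0, 0]], [[0, 0, 0], [0, 0, 0]], [[0, 0, 0], [0, 0, 0]], [[0, 0, 0], [0, 0, 0]], [[0, 0, 0], [0, 0, 0]], [[0, 0, 0], [0, 0, 0]]]' --jaw 0.2

```text
clock: 23.5
tcp_pos: [0.6724, -0.1243, 0.1798]
eef_rot: [-0.072, 2.617, 0.019]
contact_force: [-0.6, 0.3, 0.6]
width: 0.0337
gripper_force: 0.0
```

Run:
```python
from h import *
s=env.sense(); print(s['qpos'],s['contact_force'],s['width'])
q,_=env.camera('scene'); u,v=288,140
cv2.imwrite('pics/c6.png',cv2.resize(q[v-35:v+55,u-60:u+60],None,fx=6,fy=6,interpolation=cv2.INTER_CUBIC))
```

```text
[ 0.9218  0.6893 -1.0125  1.911   1.1183  0.4994  0.8834] [-0.6387  0.2536  0.5774] 0.03374854026948616
```

View pics/c6.png

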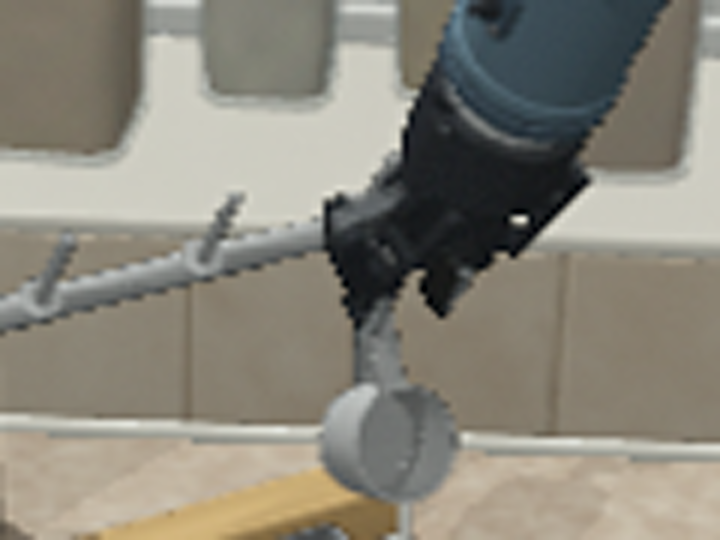

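Cup b hangs on peg 3 with its mouth to the front, at crop (390,440). I retreat.

Request:
jog_arm --targets '[[[0.004, 0, -0.02], [0, 0, 0]], [[0.015, 0, -0.035], [0, 0, 0]], [[0.02, 0, -0.04], [0, 0, 0]], [[0.02, 0, -0.04], [0, 0, 0]], [[0.02, 0, -0.04], [0, 0.1, 0]], [[0, 0, 0], [0, 0.2, 0]], [[0, 0, 0], [0, 0.2, 0]], [[0, 0, 0], [0, 0.167, 0.1]], [[0, 0, 0], [0, 0, 0.2]], [[0, 0, 0], [0, 0, 0.2]], [[0, 0, 0], [0, 0, 0.2]], [[0, 0, 0], [0, 0, 0.2]], [[0, 0, 0], [0, 0, 0.2]], [[0, 0, 0], [0, 0, 0.2]], [[0, 0, 0], [0, 0, 0.2]], [[0, 0, 0], [0, 0, 0.2]], [[0, 0, 0], [0, 0, 0.2]], [[0, 0, 0], [0, 0, 0.2]], [[0, 0, 0], [0, 0, 0]]]'

```text
clock: 25.92
tcp_pos: [0.5488, -0.1312, 0.2691]
eef_rot: [-2.245, -2.196, -0.009]
contact_force: [0.6, -0.1, 0.3]
width: 0.0341
gripper_force: 0.0
```

```bash
cat >> h.py <<'E'
def approach(name):
    s=env.sense(); print('q',s['qpos'],s['clock'])
    p,d,C=seetray('pics/now_%s.png'%name)
    g,an,z=cupgrip(name,C,d); Rg=rot(an+np.pi/2)
    a=plan(np.r_[g,.12],Rg); plan(np.r_[g,z-.0187],Rg,a)
E
python3 -c "
from h import *
approach('c')"
```

```text
q [ 0.6965  0.4403 -0.7133  1.7     0.3104  1.1156 -0.1287] 25.925
tray size (92.05046844482422, 268.38824462890625) centre [-0.0203 -0.0006] corners [[-0.066, 0.1337], [-0.0667, -0.1347], [0.0253, -0.1349], [0.0261, 0.1335]]
c grip [ 0.4422 -0.0699] ang -128.67668374764375 L err -0.003116189511197423 cr 0.026224186643958092
pos [ 0.5489 -0.1313  0.269 ] turn [ 0.0021 -0.007   0.834 ] deg 37.533028779709696 | shift before turn [ 0.0731 -0.1355  0.1861] after turn [-0.0235 -0.1521  0.1862] mm 193.26459881734
pos [ 0.4422 -0.0699  0.12  ] turn [0. 0. 0.] deg 0.0 | shift before turn [0.     0.     0.1334] after turn [0.     0.     0.1334] mm 106.69999999999999
```

Request:
jog_arm --targets '[[[0, 0, 0], [0, -0.001, 0.167]], [[0, 0, 0], [0, -0.001, 0.167]], [[0, 0, 0], [0, -0.001, 0.167]], [[0, 0, 0], [0, -0.001, 0.167]], [[0, 0, 0], [0, -0.001, 0.167]], [[-0.0059, -0.038, 0.0466], [0, 0, 0]], [[-0.0059, -0.038, 0.0466], [0, 0, 0]], [[-0.0059, -0.038, 0.0466], [0, 0, 0]], [[-0.0059, -0.038, 0.0466], [0, 0, 0]], [[0, 0, 0], [0, 0, 0]], [[0, 0, 0], [0, 0, 0]]]'

```text
clock: 27.35
tcp_pos: [0.4442, -0.0698, 0.12]
eef_rot: [2.833, 1.356, 0.005]
contact_force: [0.6, -0.0, 0.1]
width: 0.0346
gripper_force: 0.0
```

Run:
```python
from h import *
s=env.sense(); print(s['qpos'],s['width'])
plan(np.array([.4422,-.0699,.0133]),rot(np.radians(-128.68)+np.pi/2))
```

```text
[ 0.5123  0.4328 -0.5455  2.1151  0.3526  0.6777 -0.9476] 0.03457423700291295
pos [ 0.4442 -0.0698  0.12  ] turn [ 0.0025 -0.0037 -0.0035] deg 0.2550821791462114 | shift before turn [-0.0021 -0.0021  0.1334] after turn [-0.0017 -0.0019  0.1334] mm 106.7083204179157
```

Request:
jog_arm --targets '[[[-0.002, -0.002, 0.0334], [0, 0, 0]], [[0, 0, 0.0334], [0, 0, 0]], [[0, 0, 0.0334], [0, 0, 0]], [[0, 0, 0.0334], [0, 0, 0]], [[0, 0, 0], [0, 0, 0]], [[0, 0, 0], [0, 0, 0]]]'

```text
clock: 28.1
tcp_pos: [0.4425, -0.0701, 0.0135]
eef_rot: [2.834, 1.354, 0.006]
contact_force: [0.5, 0.1, 0.9]
width: 0.0345
gripper_force: 0.0
```

Request:
jog_arm --targets '[[[0, 0, 0], [0, 0, 0]], [[0, 0, 0], [0, 0, 0]], [[0, 0, 0], [0, 0, 0]], [[0, 0, 0], [0, 0, 0]], [[0, 0, 0], [0, 0, 0]], [[0, 0, -0.02], [0, 0, 0]], [[0, 0, -0.047], [0, 0, 0]], [[0, 0, -0.047], [0, 0, 0]], [[0, 0, -0.047], [0, 0, 0]], [[0, 0, -0.047], [0, 0, 0]], [[0, 0, -0.047], [0, 0, 0]], [[0, 0, -0.047], [0, 0, 0]], [[0, 0, -0.035], [0, 0, 0]], [[0, 0, 0], [0, 0, 0]]]' --jaw 1 --force 60

```text
clock: 29.85
tcp_pos: [0.4411, -0.0699, 0.2841]
eef_rot: [2.832, 1.353, 0.007]
contact_force: [0.3, 0.0, -2.8]
width: 0.0126
gripper_force: 58.7
```

Run:
```python
from h import *
s=env.sense(); print(s['qpos'],s['width'])
Rt=rot(YAW+np.pi/2,0); plan(tcp_for_eye(eyepos(2,.11),Rt),Rt)
```

```text
[ 0.6627  0.1745 -0.6692  1.9614  0.1257  1.041  -0.7414] 0.012595120060382915
pos [ 0.4411 -0.0699  0.2841] turn [ 0.0071  0.0045 -2.9352] deg 132.08357724757738 | shift before turn [0.1493 0.1336 0.0107] after turn [-0.1993  0.0213  0.0097] mm 160.53801066325286
```

Request:
jog_arm --targets '[[[0, 0, 0], [0, 0, -0.1957]], [[0, 0, 0], [0, 0, -0.1957]], [[0, 0, 0], [0, 0, -0.1957]], [[0, 0, 0], [0, 0, -0.1957]], [[0, 0, 0], [0, 0, -0.1957]], [[0, 0, 0], [0, 0, -0.1957]], [[0, 0, 0], [0, 0, -0.1957]], [[0, 0, 0], [0, 0, -0.1957]], [[0, 0, 0], [0, 0, -0.1957]], [[0, 0, 0], [0, 0, -0.1957]], [[0, 0, 0], [0, 0, -0.1957]], [[0, 0, 0], [0, 0, -0.1957]], [[0, 0, 0], [0, 0, -0.1957]], [[0, 0, 0], [0, 0, -0.1957]], [[0, 0, 0], [0, 0, -0.1957]], [[-0.05, 0.0053, 0], [0, 0, 0]], [[-0.05, 0.0053, 0], [0, 0, 0]], [[-0.05, 0.0053, 0.004], [0, 0, 0]], [[-0.05, 0.0053, 0.005], [0, 0, 0]], [[0, 0, 0], [0, 0, 0]]]'

```text
clock: 32.35
tcp_pos: [0.6, -0.0429, 0.2731]
eef_rot: [0.09, -3.14, -0.005]
contact_force: [-0.7, 0.4, -1.0]
width: 0.0128
gripper_force: 58.7
```

```bash
cat >> h.py <<'E'
def eyelook(k,zp,tilt=0):
    s=env.sense(); Rc=R.from_rotvec(s['eef_rot']); E=s['tcp_pos']+Rc.apply([-.048,0,-.0187])
    print('q',s['qpos'],'w',s['width'],'F',s['contact_force'],'eye',rackxy(E),E[2],'px',proj('scene',E),'t',s['clock'])
    Rt=rot(YAW+np.pi/2,tilt); plan(tcp_for_eye(eyepos(k,zp),Rt),Rt)
    # ring seen in scene camera: bright, near-horizontal points around E height
    q,d=env.camera('scene'); C=cloud('scene',d)
    m=(abs(C[...,2]-E[2])<.008)&(np.linalg.norm(C[...,:2]-E[:2],axis=2)<.028)&(d>0)&(q.min(2)>90)
    if m.sum(): r=rackxy(C[m]); print('ring pts',m.sum(),'y',r[:,1].min(),r[:,1].max(),'x',r[:,0].min(),r[:,0].max(),'z',C[m][:,2].mean())
E
python3 -c "
from h import *
eyelook(2,.03)"
```

```text
q [ 0.6205  0.5702 -0.9033  1.5893  0.466   1.213   1.2558] w 0.01276799750147316 F [-0.6599  0.4051 -1.0379] eye [-0.0625 -0.0408] 0.29173295153325435 px [[272.361  130.1195]] t 32.35
pos [ 0.6    -0.0429  0.2731] turn [ 0.0043 -0.0007  0.0022] deg 0.22209375382505275 | shift before turn [-0.0566 -0.0018  0.0777] after turn [-0.0566 -0.0015  0.0777] mm 76.92311986086403
ring pts 17 y -0.03030179012472763 -0.01954986156235502 x -0.07714288196245796 -0.047177021258855215 z 0.29451490199819297
```

Request:
jog_arm --targets '[[[0, -0.003, 0], [0, 0, 0]], [[-0.0094, 0, 0.0129], [0, 0, 0]], [[-0.0094, 0, 0.013], [0, 0, 0]], [[-0.0094, 0, 0.013], [0, 0, 0]], [[-0.0094, 0, 0.013], [0, 0, 0]], [[-0.0094, 0, 0.013], [0, 0, 0]], [[-0.0094, 0, 0.0128], [0, 0, 0]], [[0, 0, 0], [0, 0, 0]]]'

```text
clock: 33.4
tcp_pos: [0.6445, -0.044, 0.2118]
eef_rot: [-0.087, 3.14, 0.002]
contact_force: [0.0, 0.6, 0.2]
width: 0.0127
gripper_force: 58.7
```

```bash
python3 -c "
from h import *
eyelook(2,.03); tiltsteps(2,.03,.016,-30,4)"
```

```text
q [ 0.541   0.6986 -0.84    1.5312  0.5482  1.1602  1.2213] w 0.012728719756278496 F [0.0058 0.6013 0.2265] eye [-0.018  -0.0445] 0.230461335837072 px [[265.0543 143.7979]] t 33.4
pos [ 0.6445 -0.044   0.2118] turn [0.0016 0.0001 0.0001] deg 0.07144170550048505 | shift before turn [-0.001   0.003   0.0011] after turn [-0.001   0.003   0.0011] mm 2.7167756835274406
ring pts 13 y -0.034953643943593696 -0.02465051239817459 x -0.034533581161316856 -0.005148008018496343 z 0.23211720979895917
[-0.007   0.003   0.0133] [ 0.0015 -0.1655 -0.    ]
[-0.0056  0.      0.0115] [ 0.     -0.1667  0.    ]
[-0.0051 -0.      0.0117] [-0.     -0.1667 -0.    ]
[-0.0045 -0.      0.0119] [-0.     -0.1667  0.    ]
```

Request:
jog_arm --targets '[[[-0.007, 0.002, 0.0133], [0.0015, -0.166, 0]], [[-0.0056, 0, 0.0115], [0, -0.167, 0]], [[-0.0051, 0, 0.0117], [0, -0.167, 0]], [[-0.0045, 0, 0.0119], [0, -0.167, 0]], [[0, 0, 0], [0, 0, 0]], [[0, 0, 0], [0, 0, 0]]]'

```text
clock: 34.2
tcp_pos: [0.6703, -0.0409, 0.1798]
eef_rot: [-0.073, 2.615, 0.017]
contact_force: [-0.3, -0.7, -2.4]
width: 0.0127
gripper_force: 58.7
```

```bash
python3 -c "
from h import *
eyelook(2,.016,-30)"
```

```text
q [ 0.5232  0.5151 -0.6483  1.9675  0.9275  0.3319  0.8225] w 0.012698637750752965 F [-0.2857 -0.7492 -2.4248] eye [-0.008  -0.0427] 0.2200154747134208 px [[262.6929 145.833 ]] t 34.2
pos [ 0.6703 -0.0409  0.1798] turn [-0.0018  0.0024  0.0009] deg 0.1389696894498755 | shift before turn [0.0025 0.001  0.0012] after turn [0.0025 0.001  0.0012] mm 2.359281859913363
ring pts 12 y -0.04102409153433495 -0.0164419778154229 x -0.024311145715330294 0.009629550597874669 z 0.21867572956493597
```

Request:
jog_arm --targets '[[[0, 0, 0], [0, 0, 0]], [[0, 0, 0], [0, 0, 0]], [[0, 0, 0], [0, 0, 0]], [[0, 0, 0], [0, 0, 0]], [[0, 0, 0], [0, 0, 0]], [[0, 0, 0], [0, 0, 0]], [[0.004, 0, -0.02], [0, 0, 0]], [[0.015, 0, -0.035], [0, 0, 0]], [[0.02, 0, -0.04], [0, 0, 0]], [[0.02, 0, -0.04], [0, 0, 0]], [[0.02, 0, -0.04], [0, 0.1, 0]], [[0, 0, 0], [0, 0.2, 0]], [[0, 0, 0], [0, 0.2, 0]], [[0, 0, 0], [0, 0.167, 0.1]], [[0, 0, 0], [0, 0, 0.2]], [[0, 0, 0], [0, 0, 0.2]], [[0, 0, 0], [0, 0, 0.2]], [[0, 0, 0], [0, 0, 0.2]], [[0, 0, 0], [0, 0, 0.2]], [[0, 0, 0], [0, 0, 0.2]]]' --jaw 0.2

```text
clock: 36.75
tcp_pos: [0.5443, -0.048, 0.2678]
eef_rot: [-1.465, -2.778, -0.008]
contact_force: [-0.7, 0.7, -0.3]
width: 0.0342
gripper_force: 0.0
```

Request:
jog_arm --targets '[[[0, 0, 0], [0, 0, 0.2]], [[0, 0, 0], [0, 0, 0.2]], [[0, 0, 0], [0, 0, 0.2]], [[0, 0, 0], [0, 0, 0.2]], [[0, 0, 0], [0, 0, 0]]]'

```text
clock: 37.38
tcp_pos: [0.5444, -0.0479, 0.2678]
eef_rot: [-2.244, -2.196, -0.007]
contact_force: [0.9, -1.3, -0.2]
width: 0.0339
gripper_force: 0.0
```

```bash
cat >> h.py <<'E'
def hung(D):
    """per peg: points hanging below bar in front, from both cameras"""
    for n in ('scene','top'):
        q,d=env.camera(n); C=cloud(n,d); r=rackxy(C)
        for k,y in enumerate(PEGY):
            m=(d>0)&(abs(r[...,1]-y)<.04)&(abs(r[...,0]+.01)<.06)&(C[...,2]>.05)&(C[...,2]<.185)
            if m.sum()>15: print(n,'peg',k,'pts',m.sum(),'y',np.median(r[m][:,1]).round(4),'x',np.median(r[m][:,0]).round(4),'z',C[m][:,2].min().round(3),C[m][:,2].max().round(3))
E
python3 -c "
from h import *
approach('d');hung(0)"
```

```text
q [ 0.5177  0.3938 -0.6532  1.7476  0.2616  1.0876 -0.2423] 37.375
tray size (93.5643081665039, 154.39967346191406) centre [-0.0208  0.0564] corners [[-0.0675, 0.1337], [-0.0676, -0.0207], [0.0259, -0.0208], [0.026, 0.1336]]
d grip [0.4421 0.0441] ang -131.60327908520568 L err -0.0029128278796098916 cr 0.0232084933668375
pos [ 0.5444 -0.0479  0.2678] turn [-0.0003 -0.0063  0.8994] deg 40.474341168708506 | shift before turn [ 0.1116 -0.1303  0.1851] after turn [ 0.0011 -0.1719  0.1848] mm 201.88531538855958
pos [0.4421 0.0441 0.12  ] turn [0. 0. 0.] deg 0.0 | shift before turn [0.     0.     0.1384] after turn [0.     0.     0.1384] mm 110.69999999999999
scene peg 0 pts 47 y 0.1638 x 0.0426 z 0.051 0.179
scene peg 2 pts 403 y -0.0444 x -0.0342 z 0.084 0.185
scene peg 3 pts 488 y -0.1299 x -0.0315 z 0.078 0.183
top peg 0 pts 32 y 0.1616 x 0.0405 z 0.051 0.185
```

Request:
jog_arm --targets '[[[0, 0, 0], [0, -0.0013, 0.18]], [[0, 0, 0], [0, -0.0013, 0.18]], [[0, 0, 0], [0, -0.0013, 0.18]], [[0, 0, 0], [0, -0.0013, 0.18]], [[0, 0, 0], [0, -0.0013, 0.18]], [[0, -0.0344, 0.037], [0, 0, 0]], [[0, -0.0344, 0.037], [0, 0, 0]], [[0, -0.0344, 0.037], [0, 0, 0]], [[0, -0.0344, 0.037], [0, 0, 0]], [[0, -0.0344, 0.037], [0, 0, 0]], [[0, 0, 0], [0, 0, 0]], [[0, 0, 0], [0, 0, 0]]]'

```text
clock: 39.02
tcp_pos: [0.4428, 0.0436, 0.1204]
eef_rot: [2.868, 1.283, 0.002]
contact_force: [-0.4, -0.5, -0.8]
width: 0.0339
gripper_force: 0.0
```

Run:
```python
from h import *
s=env.sense(); print(s['qpos'],s['width'])
plan(np.array([.4421,.0441,.0095]),rot(np.radians(-131.6)+np.pi/2))
```

```text
[ 0.2224  0.4177 -0.502   2.1261  0.32    0.6687 -1.2261] 0.03389720597562413
pos [0.4428 0.0436 0.1204] turn [ 0.0005 -0.0011 -0.0041] deg 0.19355184490855157 | shift before turn [-0.0003 -0.0012  0.1386] after turn [-0.0001 -0.0011  0.1386] mm 110.87561034351131
```

Request:
jog_arm --targets '[[[0, -0.001, 0.0346], [0, 0, 0]], [[0, 0, 0.0346], [0, 0, 0]], [[0, 0, 0.0346], [0, 0, 0]], [[0, 0, 0.0344], [0, 0, 0]], [[0, 0, 0], [0, 0, 0]], [[0, 0, 0], [0, 0, 0]]]'

```text
clock: 39.78
tcp_pos: [0.4426, 0.0441, 0.0104]
eef_rot: [2.868, 1.281, 0.003]
contact_force: [-0.1, -0.3, 0.1]
width: 0.0341
gripper_force: 0.0
```

Request:
jog_arm --targets '[[[0, 0, 0], [0, 0, 0]], [[0, 0, 0], [0, 0, 0]], [[0, 0, 0], [0, 0, 0]], [[0, 0, 0], [0, 0, 0]], [[0, 0, 0], [0, 0, 0]], [[0, 0, -0.02], [0, 0, 0]], [[0, 0, -0.047], [0, 0, 0]], [[0, 0, -0.047], [0, 0, 0]], [[0, 0, -0.047], [0, 0, 0]], [[0, 0, -0.047], [0, 0, 0]], [[0, 0, -0.047], [0, 0, 0]], [[0, 0, -0.047], [0, 0, 0]], [[0, 0, -0.04], [0, 0, 0]], [[0, 0, 0], [0, 0, 0]]]' --jaw 1 --force 60

```text
clock: 41.52
tcp_pos: [0.4421, 0.0447, 0.2855]
eef_rot: [2.866, 1.282, 0.006]
contact_force: [0.0, -0.3, -2.3]
width: 0.013
gripper_force: 58.7
```

Run:
```python
from h import *
s=env.sense(); print(s['qpos'],s['width'])
Rt=rot(YAW+np.pi/2,0); plan(tcp_for_eye(eyepos(1,.11),Rt),Rt)
```

```text
[ 0.3586  0.1612 -0.6155  1.966   0.109   1.0419 -1.0351] 0.012957197579844574
pos [0.4421 0.0447 0.2855] turn [ 0.0063  0.0032 -2.9994] deg 134.9738618522822 | shift before turn [0.1226 0.1463 0.0122] after turn [-0.1902 -0.0167  0.0114] mm 152.99834691061685
```

Request:
jog_arm --targets '[[[0, 0, 0], [0, 0, -0.2]], [[0, 0, 0], [0, 0, -0.2]], [[0, 0, 0], [0, 0, -0.2]], [[0, 0, 0], [0, 0, -0.2]], [[0, 0, 0], [0, 0, -0.2]], [[0, 0, 0], [0, 0, -0.2]], [[0, 0, 0], [0, 0, -0.2]], [[0, 0, 0], [0, 0, -0.2]], [[0, 0, 0], [0, 0, -0.2]], [[0, 0, 0], [0, 0, -0.2]], [[0, 0, 0], [0, 0, -0.2]], [[0, 0, 0], [0, 0, -0.2]], [[0, 0, 0], [0, 0, -0.2]], [[0, 0, 0], [0, 0, -0.2]], [[0, 0, 0], [0, 0, -0.2]], [[-0.0475, -0.0042, 0], [0, 0, 0]], [[-0.0475, -0.0042, 0], [0, 0, 0]], [[-0.0475, -0.0042, 0.005], [0, 0, 0]], [[-0.0475, -0.0042, 0.006], [0, 0, 0]], [[0, 0, 0], [0, 0, 0]]]'

```text
clock: 44.02
tcp_pos: [0.5943, 0.0391, 0.272]
eef_rot: [0.086, -3.137, -0.003]
contact_force: [-0.3, -0.8, -0.9]
width: 0.0126
gripper_force: 58.7
```

```bash
python3 -c "
from h import *
eyelook(1,.03)"
```

```text
q [ 0.4439  0.535  -0.8293  1.6069  0.4146  1.1882  1.1517] w 0.012624030880907662 F [-0.33   -0.8462 -0.8912] eye [-0.0635  0.0413] 0.29053952232781094 px [[244.7575 137.407 ]] t 44.025
pos [0.5943 0.0391 0.272 ] turn [ 0.0022 -0.0038 -0.0005] deg 0.19720267589900112 | shift before turn [-0.0582  0.0007  0.0762] after turn [-0.058   0.0008  0.0764] mm 76.7231987924284
ring pts 15 y 0.053395254391240744 0.06078376780096865 x -0.07778548478147157 -0.047996331723577146 z 0.2913397051638238
```

Request:
jog_arm --targets '[[[-0.0097, 0, 0.0127], [0, 0, 0]], [[-0.0097, 0, 0.0127], [0, 0, 0]], [[-0.0097, 0, 0.0127], [0, 0, 0]], [[-0.0097, 0, 0.0127], [0, 0, 0]], [[-0.0097, 0, 0.0127], [0, 0, 0]], [[-0.0097, 0, 0.0127], [0, 0, 0]], [[0, 0, 0], [0, 0, 0]]]'

```text
clock: 44.95
tcp_pos: [0.6402, 0.0418, 0.2119]
eef_rot: [0.087, -3.138, -0.001]
contact_force: [-0.2, 0.1, -1.0]
width: 0.0124
gripper_force: 58.7
```

```bash
python3 -c "
from h import *
eyelook(1,.03); tiltsteps(1,.03,.016,-28,4)"
```

```text
q [ 0.3722  0.6673 -0.7717  1.5446  0.495   1.1358  1.1212] w 0.012414966658889692 F [-0.2375  0.102  -0.9541] eye [-0.0176  0.0415] 0.23049633764903632 px [[236.9928 150.7683]] t 44.95
pos [0.6402 0.0418 0.2119] turn [ 0.0005 -0.0024 -0.    ] deg 0.11130352754178251 | shift before turn [-0.0005  0.0006  0.0013] after turn [-0.0005  0.0006  0.0013] mm 1.2101262248691076
ring pts 8 y 0.055976085781001786 0.06217133984133561 x -0.018763368458347272 -0.00883203404197178 z 0.23070197683867846
[-0.0064  0.0004  0.0129] [ 0.0007 -0.157   0.0001]
[-0.0053  0.      0.011 ] [ 0.     -0.1556  0.    ]
[-0.0049  0.      0.0112] [ 0.     -0.1556  0.    ]
[-0.0044 -0.      0.0114] [ 0.     -0.1556  0.    ]
```

Request:
jog_arm --targets '[[[-0.0064, 0, 0.0129], [0, -0.156, 0]], [[-0.0053, 0, 0.011], [0, -0.156, 0]], [[-0.0049, 0, 0.0112], [0, -0.156, 0]], [[-0.0044, 0, 0.0114], [0, -0.156, 0]], [[0, 0, 0], [0, 0, 0]], [[0, 0, 0], [0, 0, 0]]]'

```text
clock: 45.75
tcp_pos: [0.6642, 0.0435, 0.1808]
eef_rot: [-0.074, 2.651, 0.018]
contact_force: [0.6, -0.1, -1.1]
width: 0.0127
gripper_force: 58.7
```

```bash
python3 -c "
from h import *
eyelook(1,.016,-28)"
```

```text
q [ 0.2951  0.4877 -0.5683  1.9591  0.8902  0.3918  0.6986] w 0.012657456200928098 F [ 0.6358 -0.1391 -1.0678] eye [-0.008   0.0418] 0.21991545328396295 px [[235.3386 152.7933]] t 45.75
pos [0.6642 0.0435 0.1808] turn [-0.0004  0.0016  0.0003] deg 0.07527687655108546 | shift before turn [0.0024 0.0002 0.0012] after turn [0.0024 0.0002 0.0012] mm 2.153348397679242
ring pts 12 y 0.03901831503327488 0.0577149166891681 x -0.022116839933966386 0.011145793263862818 z 0.22125488405926833
```

Request:
jog_arm --targets '[[[0, 0, 0], [0, 0, 0]], [[0, 0, 0], [0, 0, 0]], [[0, 0, 0], [0, 0, 0]], [[0, 0, 0], [0, 0, 0]], [[0, 0, 0], [0, 0, 0]], [[0, 0, 0], [0, 0, 0]], [[0.004, 0, -0.02], [0, 0, 0]], [[0.015, 0, -0.035], [0, 0, 0]], [[0.02, 0, -0.04], [0, 0, 0]], [[0.02, 0, -0.04], [0, 0, 0]], [[0.02, 0, -0.04], [0, 0.1, 0]], [[0, 0, 0], [0, 0.2, 0]], [[0, 0, 0], [0, 0.2, 0]], [[0, 0, 0], [0, 0.122, 0.1]], [[0, 0, 0], [0, 0, 0.2]], [[0, 0, 0], [0, 0, 0.2]], [[0, 0, 0], [0, 0, 0.2]], [[0, 0, 0], [0, 0, 0.2]], [[0, 0, 0], [0, 0, 0.2]], [[0, 0, 0], [0, 0, 0.2]]]' --jaw 0.2

```text
clock: 48.3
tcp_pos: [0.541, 0.0367, 0.2741]
eef_rot: [-1.464, -2.779, -0.007]
contact_force: [0.6, -0.3, -0.6]
width: 0.0337
gripper_force: 0.0
```

Request:
jog_arm --targets '[[[0, 0, 0], [0, 0, 0.2]], [[0, 0, 0], [0, 0, 0.2]], [[0, 0, 0], [0, 0, 0.2]], [[0, 0, 0], [0, 0, 0.2]], [[0, 0, 0], [0, 0, 0.2]], [[0, 0, 0], [0, 0, 0.2]], [[0, 0, 0], [0, 0, 0.2]], [[0, 0, 0], [0, 0, 0]]]'

```text
clock: 49.3
tcp_pos: [0.5413, 0.0367, 0.2741]
eef_rot: [-2.693, -1.612, -0.006]
contact_force: [-0.9, -0.0, -0.2]
width: 0.034
gripper_force: 0.0
```

```bash
python3 -c "
from h import *
approach('a');hung(0)"
```

```text
q [ 0.2151  0.3429 -0.4552  1.7591  0.1643  1.0752 -0.7874] 49.3
tray size (93.9095687866211, 268.37347412109375) centre [-0.0185 -0.0005] corners [[-0.0655, 0.1337], [-0.0655, -0.1347], [0.0284, -0.1347], [0.0284, 0.1337]]
a grip [0.4179 0.1614] ang -140.3762562369622 L err -0.001992705048719498 cr 0.03245829418301582
pos [0.5413 0.0367 0.2739] turn [-0.0019 -0.0057  0.495 ] deg 22.27655474914794 | shift before turn [ 0.0639 -0.2095  0.1929] after turn [-0.0194 -0.2185  0.1924] mm 233.45431917726134
pos [0.4179 0.1614 0.12  ] turn [0. 0. 0.] deg 0.0 | shift before turn [0.     0.     0.1234] after turn [0.     0.     0.1234] mm 98.70000000000002
scene peg 0 pts 48 y 0.1633 x 0.0424 z 0.054 0.184
scene peg 1 pts 340 y 0.0408 x -0.0333 z 0.09 0.184
scene peg 2 pts 371 y -0.0453 x -0.0355 z 0.085 0.173
scene peg 3 pts 501 y -0.1303 x -0.0312 z 0.077 0.185
top peg 0 pts 33 y 0.1611 x 0.0411 z 0.054 0.184
top peg 2 pts 79 y -0.0602 x -0.0391 z 0.092 0.184
top peg 3 pts 478 y -0.1261 x -0.0383 z 0.05 0.185
```

Request:
jog_arm --targets '[[[0, 0, 0], [-0.0006, -0.0019, 0.165]], [[0, 0, 0], [-0.0006, -0.0019, 0.165]], [[0, 0, 0], [-0.0006, -0.0019, 0.165]], [[-0.0039, -0.0437, 0.0385], [0, 0, 0]], [[-0.0039, -0.0437, 0.0385], [0, 0, 0]], [[-0.0039, -0.0437, 0.0385], [0, 0, 0]], [[-0.0039, -0.0437, 0.0385], [0, 0, 0]], [[-0.0039, -0.0437, 0.0385], [0, 0, 0]], [[0, 0, 0], [0, 0, 0]], [[0, 0, 0], [0, 0, 0]]]'

```text
clock: 50.7
tcp_pos: [0.4194, 0.1614, 0.1199]
eef_rot: [2.957, 1.06, 0.0]
contact_force: [0.6, -0.3, 1.3]
width: 0.0342
gripper_force: 0.0
```

Run:
```python
from h import *
s=env.sense(); print(s['qpos'],s['width'])
plan(np.array([.4179,.1614,.0213]),rot(np.radians(-140.4)+np.pi/2))
```

```text
[-0.1252  0.4097 -0.4079  2.1196  0.2612  0.6591 -1.593 ] 0.034178809964207996
pos [0.4194 0.1614 0.1199] turn [ 0.0002 -0.0002 -0.0033] deg 0.15025370807059812 | shift before turn [-0.0014 -0.0013  0.1232] after turn [-0.0014 -0.0012  0.1232] mm 98.57554138011578
```

Request:
jog_arm --targets '[[[-0.001, -0.001, 0.0308], [0, 0, 0]], [[0, 0, 0.0308], [0, 0, 0]], [[0, 0, 0.0308], [0, 0, 0]], [[0, 0, 0.0306], [0, 0, 0]], [[0, 0, 0], [0, 0, 0]], [[0, 0, 0], [0, 0, 0]]]'

```text
clock: 51.45
tcp_pos: [0.4187, 0.1615, 0.022]
eef_rot: [2.958, 1.058, 0.002]
contact_force: [-0.7, -0.8, 0.6]
width: 0.0344
gripper_force: 0.0
```

Request:
jog_arm --targets '[[[0, 0, 0], [0, 0, 0]], [[0, 0, 0], [0, 0, 0]], [[0, 0, 0], [0, 0, 0]], [[0, 0, 0], [0, 0, 0]], [[0, 0, 0], [0, 0, 0]], [[0, 0, -0.02], [0, 0, 0]], [[0, 0, -0.047], [0, 0, 0]], [[0, 0, -0.047], [0, 0, 0]], [[0, 0, -0.047], [0, 0, 0]], [[0, 0, -0.047], [0, 0, 0]], [[0, 0, -0.047], [0, 0, 0]], [[0, 0, -0.047], [0, 0, 0]], [[0, 0, -0.03], [0, 0, 0]], [[0, 0, 0], [0, 0, 0]]]' --jaw 1 --force 60

```text
clock: 53.2
tcp_pos: [0.4181, 0.1621, 0.2887]
eef_rot: [2.957, 1.059, 0.005]
contact_force: [0.5, -0.3, -1.3]
width: 0.0128
gripper_force: 58.6
```

Run:
```python
from h import *
s=env.sense(); print(s['qpos'],s['width'])
Rt=rot(YAW+np.pi/2,0); plan(tcp_for_eye(eyepos(0,.11),Rt),Rt)
```

```text
[-0.0186  0.1525 -0.4957  1.9573  0.0846  1.0482 -1.4344] 0.0128277889688404
pos [0.4181 0.1621 0.2887] turn [ 0.0056  0.0009 -3.1945] deg 143.75477163437742 | shift before turn [0.1355 0.1736 0.016 ] after turn [-0.212  -0.0598  0.0154] mm 176.6379754637708
```

Request:
jog_arm --targets '[[[0, 0, 0], [0, 0, -0.2]], [[0, 0, 0], [0, 0, -0.2]], [[0, 0, 0], [0, 0, -0.2]], [[0, 0, 0], [0, 0, -0.2]], [[0, 0, 0], [0, 0, -0.2]], [[0, 0, 0], [0, 0, -0.2]], [[0, 0, 0], [0, 0, -0.2]], [[0, 0, 0], [0, 0, -0.2]], [[0, 0, 0], [0, 0, -0.2]], [[0, 0, 0], [0, 0, -0.2]], [[0, 0, 0], [0, 0, -0.2]], [[0, 0, 0], [0, 0, -0.2]], [[0, 0, 0], [0, 0, -0.2]], [[0, 0, 0], [0, 0, -0.2]], [[0, 0, 0], [0, 0, -0.2]], [[0, 0, 0], [0, 0, -0.195]], [[0, 0, 0], [0, 0, 0]]]'

```text
clock: 55.32
tcp_pos: [0.4167, 0.1613, 0.2857]
eef_rot: [0.085, -3.138, 0.001]
contact_force: [-0.4, -0.6, -1.3]
width: 0.0126
gripper_force: 58.6
```

Request:
jog_arm --targets '[[[-0.0424, -0.012, 0], [0, 0, 0]], [[-0.0424, -0.012, 0], [0, 0, 0]], [[-0.0424, -0.012, 0.004], [0, 0, 0]], [[-0.0424, -0.012, 0.005], [0, 0, 0]], [[-0.0424, -0.012, 0.006], [0, 0, 0]], [[0, 0, 0], [0, 0, 0]]]'

```text
clock: 56.08
tcp_pos: [0.5907, 0.1216, 0.2727]
eef_rot: [0.078, -3.138, 0.001]
contact_force: [-1.4, -0.1, -0.8]
width: 0.0129
gripper_force: 58.6
```

```bash
python3 -c "
from h import *
eyelook(0,.03)"
```

```text
q [ 0.2069  0.5048 -0.6817  1.5917  0.337   1.1685  1.0726] w 0.012943443913580955 F [-1.4418 -0.1439 -0.7687] eye [-0.0625  0.1237] 0.29129856128567094 px [[215.1718 144.0703]] t 56.075
pos [0.5907 0.1216 0.2727] turn [-0.0005 -0.0032 -0.0072] deg 0.35529955716876277 | shift before turn [-0.0569  0.0029  0.0772] after turn [-0.0567  0.0026  0.0773] mm 76.73972690538602
ring pts 4 y 0.14102455603131192 0.143493771608719 x -0.06517894377487525 -0.05736171596386986 z 0.2918971094911084
```

Request:
jog_arm --targets '[[[0, 0.0025, 0], [0, 0, -0.007]], [[-0.0095, 0, 0.0129], [0, 0, 0]], [[-0.0095, 0, 0.0129], [0, 0, 0]], [[-0.0095, 0, 0.0129], [0, 0, 0]], [[-0.0095, 0, 0.0129], [0, 0, 0]], [[-0.0095, 0, 0.0129], [0, 0, 0]], [[-0.0095, 0, 0.0129], [0, 0, 0]], [[0, 0, 0], [0, 0, 0]]]'

```text
clock: 57.12
tcp_pos: [0.6348, 0.1276, 0.2113]
eef_rot: [0.095, -3.138, 0.001]
contact_force: [0.1, -0.0, -1.3]
width: 0.0126
gripper_force: 58.6
```

```bash
python3 -c "
from h import *
eyelook(0,.03); tiltsteps(0,.03,.016,-28,4)"
```

```text
q [ 0.1557  0.6385 -0.6385  1.5324  0.4075  1.1092  1.0588] w 0.012648150777909968 F [ 0.1071 -0.0112 -1.3279] eye [-0.0182  0.1278] 0.22986109063613228 px [[207.5047 158.5274]] t 57.125
pos [0.6348 0.1276 0.2113] turn [-0.0004 -0.003   0.0068] deg 0.3376003049619252 | shift before turn [-0.0012 -0.0019  0.0005] after turn [-0.0012 -0.0019  0.0005] mm 1.840099805158879
ring pts 1 y 0.14713997422123568 0.14713997422123568 x -0.013911615842479125 -0.013911615842479125 z 0.22854233443862637
[-0.0071 -0.0022  0.0122] [ 0.0002 -0.1575  0.0071]
[-0.0053 -0.      0.011 ] [ 0.     -0.1556  0.    ]
[-0.0049  0.      0.0112] [ 0.     -0.1556  0.    ]
[-0.0044 -0.      0.0114] [ 0.     -0.1556  0.    ]
```

Request:
jog_arm --targets '[[[-0.0068, -0.002, 0.0122], [0, -0.156, 0.007]], [[-0.0053, 0, 0.011], [0, -0.156, 0]], [[-0.0049, 0, 0.0112], [0, -0.156, 0]], [[-0.0044, 0, 0.0114], [0, -0.156, 0]], [[0, 0, 0], [0, 0, 0]], [[0, 0, 0], [0, 0, 0]]]'

```text
clock: 57.92
tcp_pos: [0.6592, 0.1281, 0.1809]
eef_rot: [-0.074, 2.651, 0.018]
contact_force: [0.7, 0.2, -2.3]
width: 0.0126
gripper_force: 58.6
```

```bash
python3 -c "
from h import *
eyelook(0,.016,-28)
q,_=env.camera('scene'); u,v=215,165
cv2.imwrite('pics/c7.png',cv2.resize(q[v-45:v+45,u-60:u+60],None,fx=6,fy=6,interpolation=cv2.INTER_CUBIC))"
```

```text
q [-0.0105  0.4657 -0.3891  1.9474  0.847   0.3975  0.5731] w 0.012584016249261675 F [ 0.6983  0.1519 -2.3496] eye [-0.0083  0.1267] 0.21993567517445256 px [[206.5204 160.1434]] t 57.925
pos [0.6592 0.1281 0.1809] turn [0.0001 0.0012 0.0004] deg 0.05842595228022765 | shift before turn [ 0.0021 -0.0008  0.0014] after turn [ 0.0021 -0.0008  0.0014] mm 2.117202069467973
ring pts 12 y 0.133446277910297 0.1446129455536464 x -0.0216021074817562 0.003983190684332542 z 0.2208663334344192
```

View pics/c7.png

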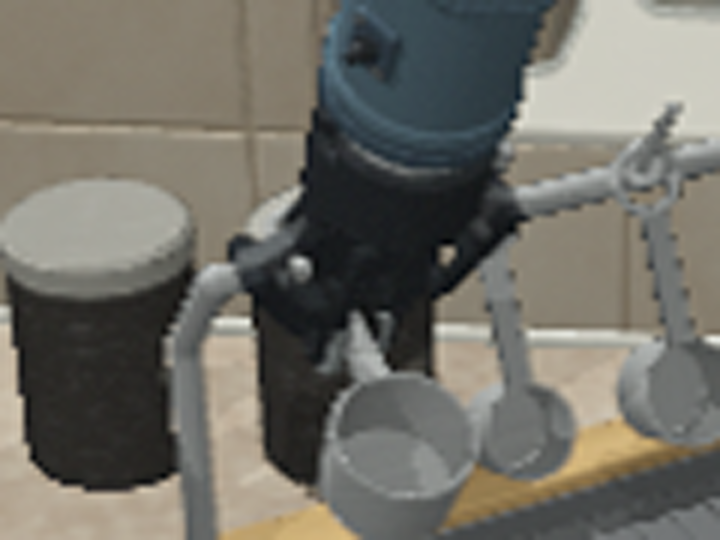

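Cup a is held at peg 0, at crop (400,440). Cups d and c hang at (525,430) and (680,390). I release it, and this time finish the retreat well away from the rack.

Request:
jog_arm --targets '[[[0, 0, 0], [0, 0, 0]], [[0, 0, 0], [0, 0, 0]], [[0, 0, 0], [0, 0, 0]], [[0, 0, 0], [0, 0, 0]], [[0, 0, 0], [0, 0, 0]], [[0, 0, 0], [0, 0, 0]], [[0.004, 0, -0.02], [0, 0, 0]], [[0.015, 0, -0.035], [0, 0, 0]], [[0.02, 0, -0.04], [0, 0, 0]], [[0.02, 0, -0.04], [0, 0, 0]], [[0.02, 0, -0.04], [0, 0.1, 0]], [[0.04, 0, -0.03], [0, 0.2, 0]], [[0.03, 0.03, 0], [0, 0.2, 0]], [[0.02, 0.04, 0], [0, 0.1, 0]], [[0, 0, 0], [0, 0, 0]], [[0, 0, 0], [0, 0, 0]]]' --jaw 0.2

```text
clock: 60.02
tcp_pos: [0.4555, 0.172, 0.2753]
eef_rot: [-0.087, 3.121, 0.0]
contact_force: [-0.0, -0.3, -1.1]
width: 0.0342
gripper_force: 0.0
```

Run:
```python
from h import *
print(env.sense()['qpos'],env.sense()['contact_force'])
seetray(); hung(0)
q,_=env.camera('scene'); u,v=245,180
cv2.imwrite('pics/c8.png',cv2.resize(q[110:250,150:340],None,fx=4,fy=4,interpolation=cv2.INTER_CUBIC))
```

```text
[ 0.151   0.2691 -0.7141  1.8913  0.2144  1.0383  0.9746] [-0.0427 -0.2793 -1.0969]
tray size (91.7528305053711, 268.69207763671875) centre [-0.0201 -0.0005] corners [[-0.0655, 0.134], [-0.0665, -0.1347], [0.0253, -0.135], [0.0262, 0.1337]]
scene peg 0 pts 595 y 0.1264 x -0.026 z 0.051 0.185
scene peg 1 pts 277 y 0.0375 x -0.0359 z 0.09 0.173
scene peg 2 pts 396 y -0.044 x -0.0349 z 0.084 0.184
scene peg 3 pts 506 y -0.1301 x -0.0311 z 0.079 0.185
top peg 0 pts 574 y 0.1266 x -0.0366 z 0.051 0.185
top peg 1 pts 306 y 0.0417 x -0.0394 z 0.085 0.185
top peg 2 pts 362 y -0.042 x -0.0413 z 0.08 0.185
top peg 3 pts 481 y -0.1266 x -0.0386 z 0.058 0.184
```

View pics/c8.png

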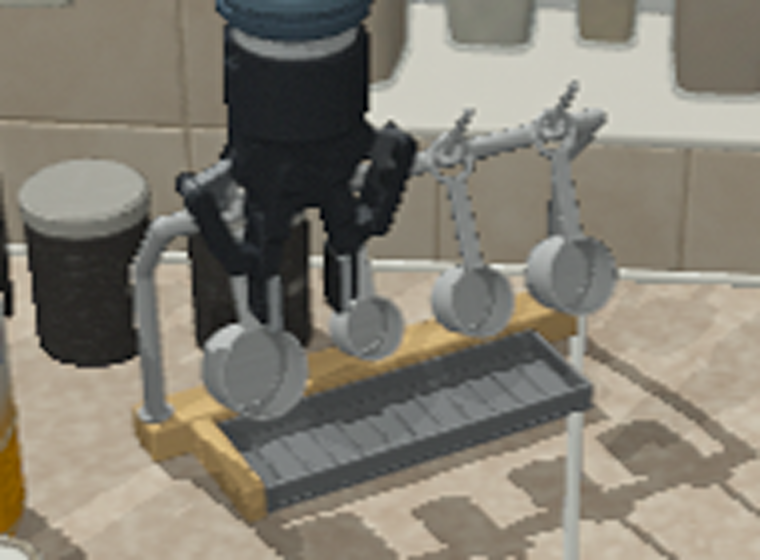

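All four cups hang, at crop (255,370), (365,325), (470,300) and (570,275). The tray is flush against both stops and the gripper is clear. I let things settle, then hand in.

Request:
jog_arm --targets '[[[0, 0, 0], [0, 0, 0]], [[0, 0, 0], [0, 0, 0]], [[0, 0, 0], [0, 0, 0]], [[0, 0, 0], [0, 0, 0]], [[0, 0, 0], [0, 0, 0]], [[0, 0, 0], [0, 0, 0]], [[0, 0, 0], [0, 0, 0]], [[0, 0, 0], [0, 0, 0]], [[0, 0, 0], [0, 0, 0]], [[0, 0, 0], [0, 0, 0]], [[0, 0, 0], [0, 0, 0]], [[0, 0, 0], [0, 0, 0]], [[0, 0, 0], [0, 0, 0]], [[0, 0, 0], [0, 0, 0]], [[0, 0, 0], [0, 0, 0]], [[0, 0, 0], [0, 0, 0]]]'

```text
clock: 62.22
tcp_pos: [0.4557, 0.1724, 0.275]
eef_rot: [-0.087, 3.122, 0.001]
contact_force: [-0.2, -0.1, 0.1]
width: 0.0342
gripper_force: 0.0
```

Run:
```python
from h import *
seetray(); hung(0); print(env.finish_job())
```

```text
tray size (95.4855728149414, 268.7113342285156) centre [-0.0192 -0.0004] corners [[-0.0667, 0.134], [-0.0672, -0.1347], [0.0283, -0.1349], [0.0288, 0.1338]]
scene peg 0 pts 590 y 0.1259 x -0.0265 z 0.052 0.175
scene peg 1 pts 285 y 0.0384 x -0.0355 z 0.091 0.174
scene peg 2 pts 399 y -0.0446 x -0.0348 z 0.085 0.185
scene peg 3 pts 498 y -0.1307 x -0.0314 z 0.077 0.185
top peg 0 pts 563 y 0.1265 x -0.0367 z 0.06 0.181
top peg 1 pts 308 y 0.0415 x -0.0399 z 0.083 0.185
top peg 2 pts 370 y -0.0421 x -0.0406 z 0.082 0.185
top peg 3 pts 485 y -0.1263 x -0.0382 z 0.06 0.185
the job is handed in; nothing more can be done
None
```

The job is handed in at about 62 s, though the hand-in returned no verdict: by the last camera check the tray sits flush against both stops (centre within about 1 mm of home) and all four cups hang on their own pegs (a on 0, d on 1, c on 2, b on 3).

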